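Stack the empty rod cups and lock the stack

TASK

Two of the steel cups leaning in the sloping rack are empty: take them out and nest them, fully down and upright, on top of the cup standing on the storage stand, one inside the other so that all three make one stack. Set them down rather than dropping them. Then slide the stand's keeper along its track fully home to its end stop, so that its fork goes round the foot of the stack; leave the cup with the glass rods and everything else where it is.

Things in the scene. Friction and masses are not known exactly. Their poses are not given: they have to be found in the camera images.
- cup_a_mid (a point): Empty steel stacking cup leaning in the rack, mouth up and to the robot, axis 35 deg from vertical. 90 mm tall, 0.13 kg, wall 3 mm: narrow foot (44 mm across, widening to 52) 44 mm high, a shoulder, then a straight band 64 mm across (outside), 46 mm high, up to the open rim. Point: on the axis, half-way up, 45 mm below the rim. z: along the axis, out of the mouth; y: sideways along the rack.
- cup_b_mid (a point): The second empty steel cup leaning in the rack, exactly like cup_a; this point and its axes are as there. Which of the pockets each cup is in changes.
- rack: Fixed sloping grey metal rack, 3 pockets 125 mm apart along its y, each holding one cup. A 14 mm lip round the foot keeps a cup in: draw it out along its axis. A plate carries the cup's under side (its -x side) up to 66 mm from its bottom; the band's two y sides are free for fingers. Origin: centre of the underside; x: away from the robot.
- base_cup_mid (a point): A third cup like cup_a, empty, upright and loose on the stand. Point: on its axis, half-way up, 45 mm below its rim, 57 mm above the table; z: up. A cup nested in another goes down until its shoulder rests on the lower one's rim: it then stands 46 mm higher than the lower one and only its 46 mm band shows. About 3 mm of play around the foot.
- seat (a point): Middle of the stand's low locating ring (6 mm high, 49 mm inside) for the base cup, on the top of its grey deck, 12 mm above the table. The fixed stand is 100 mm (x) by 340 mm (y). y axis: along the track, the way the keeper goes home; z: up. The track runs from the seat towards -y.
- keeper_top (a point): Centre of the top of the keeper's dark wooden grip post, 112 mm above the table; 22 mm square, 88 mm tall, sides parallel to this point's x and y. y: the way the keeper slides home; z: up. A fork 74 mm wide, top 48 mm above the table, reaches 136 mm ahead (+y) of the post. At home the post's axis is 120 mm from the seat's.
- keeper (a joint): Travel of the keeper along its track in m: 0 = fully open, 0.11 = fully home at its end stop. It starts between 0 and 0.03. It stays where it is left and needs about 2 N to slide.
- full_cup_mid (a point): The cup to leave alone: the same steel cup in the rack's remaining pocket, with six glass rods sticking out up to 80 mm past its rim. Point half-way up the cup, on its axis.
- rod_jar: Clear round jar 84 mm across and 120 mm tall with a bundle of glass rods reaching 230 mm above the table; leave it. Origin: centre of its underside.
- marver: Dark graphite pad 60 x 100 x 12 mm with a handle 110 mm long on its +y side, flat on the table; leave it. Origin: centre of the pad's underside.
- frit_tin: Closed round metal tin, 75 mm across, 52 mm tall; leave it. Origin: centre of its underside.
- dish: White ceramic dish 80 mm across, 30 mm tall; leave it. Origin: centre of its underside.
Not all that is in view belongs to the job. What is shaped like the part that bears base_cup_mid but green or purple is not meant.

How it is judged:
On the way, in this order (a step that is already met when the one before it is completed fails the run):
1. one empty cup is nested upright and fully down in the cup on the stand (angle between base_cup_mid's own z axis and vertical below 0.06 rad and horizontal distance between base_cup_mid and seat below 0.006 m and z of base_cup_mid in the frame of seat below 0.049 m and ((z of cup_a_mid in the frame of base_cup_mid between 0.042 and 0.05 m and horizontal distance between cup_a_mid and base_cup_mid below 0.006 m and angle between cup_a_mid's own z axis and vertical below 0.06 rad) or (z of cup_b_mid in the frame of base_cup_mid between 0.042 and 0.05 m and horizontal distance between cup_b_mid and base_cup_mid below 0.006 m and angle between cup_b_mid's own z axis and vertical below 0.06 rad))), for 0.2 s.
2. the other empty cup is nested upright and fully down in that one (angle between base_cup_mid's own z axis and vertical below 0.06 rad and horizontal distance between base_cup_mid and seat below 0.006 m and z of base_cup_mid in the frame of seat below 0.049 m and ((z of cup_a_mid in the frame of base_cup_mid between 0.042 and 0.05 m and horizontal distance between cup_a_mid and base_cup_mid below 0.006 m and angle between each of cup_a_mid, cup_b_mid's own z axis and vertical below 0.06 rad and z of cup_b_mid in the frame of base_cup_mid between 0.088 and 0.096 m and horizontal distance between cup_b_mid and base_cup_mid below 0.009 m) or (z of cup_b_mid in the frame of base_cup_mid between 0.042 and 0.05 m and horizontal distance between cup_b_mid and base_cup_mid below 0.006 m and angle between each of cup_b_mid, cup_a_mid's own z axis and vertical below 0.06 rad and z of cup_a_mid in the frame of base_cup_mid between 0.088 and 0.096 m and horizontal distance between cup_a_mid and base_cup_mid below 0.009 m))), for 0.2 s.
3. the keeper is then slid fully home (value of joint keeper above 0.104 m), for 0.2 s.
At the end, for the whole second after the job is handed in: The base cup stands upright (within 0.06 rad) in its ring (within 6 mm, not lifted); one empty cup is nested 46 mm (+-4) above it within 6 mm of its axis and the other 92 mm (+-4) above it within 9 mm, both upright within 0.06 rad; the keeper is home (joint above 0.104 m); all is at rest (all of step 2 and value of joint keeper above 0.104 m and linear speed of each of cup_a, cup_b, base_cup below 0.02 m/s); the robot touches nothing.
It fails at once if cup_a is dropped or flung: it moves faster than 0.5 m/s while the fingers do not touch it (linear speed of cup_a above 0.5 m/s and contact force between the fingers and cup_a below 0.05 N).
It fails at once if cup_b is dropped or flung: it moves faster than 0.5 m/s while the fingers do not touch it (linear speed of cup_b above 0.5 m/s and contact force between the fingers and cup_b below 0.05 N).
It fails at once if the cup with the glass rods is moved more than 20 mm (distance of full_cup_mid from where it was at the start of the episode above 0.02 m).
It fails at once if the rod jar, the graphite pad, the tin or the dish is moved more than 30 mm (distance of any of rod_jar, marver, frit_tin, dish from where it was at the start of the episode above 0.03 m).
It also fails if it takes over 62 s, if anything falls off the work surface, if the arm or the gripper's body presses on something with over 40 N, if the wrist force passes 120 N, or if a joint passes its speed limit or range.

ROBOT

A 6-joint arm with a two-finger parallel gripper is mounted at the origin on the work surface. World frame = base frame: x ahead of the robot, y to its left, z up, the work surface at z = 0. Lengths are in m, angles in rad, forces in N, time in s.
With the tool pointing down it reaches from about 0.375 to 0.9 m from the base axis. Payload 3.1 kg.
Tool frame: the origin (TCP) lies on the centre line of the jaws, within the pads' length; the fingertips stand 25 mm ahead of it and the grasp point (between the pads) lies 6 mm ahead of it (robot.nose_length is the y of the fingertips in the tool frame, in m); y points along the fingers, z is the direction in which the jaws open and shut, and the axes are right-handed (so a half turn about y gives the same grasp; the last joint's range is limited). The gripper opens to 87 mm and grips with 3 to 60 N. Pads are 19 mm wide; open, the fingers measure 117 mm over their backs; the gripper's body (75 mm by 190 mm) begins 51 mm behind the grasp point.
Start: joints at [1.056, 0.527, 1.433, -0, 1.181, -0.178], TCP at [0.207, 0.59, 0.248] pointing down, gripper open.
Joint ranges: [-3.08, 3.08], [-0.75, 2.2], [0.22, 2.44], [-1.43, 4.57], [0, 2.65], [-2.85, 2.85]. Speed limits (rad/s): [2.79, 2.79, 3.14, 3.14, 3.14, 3.14].

INTERFACE

Orientations are given as a unit quaternion [x, y, z, w].
In Python, from rig import robot, eyes, ticket gives the robot as it stands.
- The arm moves only by the tool play_rows, never from a script. Its argument "series" is a list of rows, each a list of 7 numbers: the opening, from 0 (shut) to 1 (fully open), then the shift along the tool's x, y, z scaled (see below), then the turn, a rotation vector about the tool's x, y, z scaled (see below). In form: [[claw, dx, dy, dz, ax, ay, az], ...]. A call has 1 to 12 rows; each row shifts and turns the commanded pose from where the row before left it, along the tool's axes as they then stand; what a row does not reach is not made up. The controller multiplies each number of a shift by 100 mm and each number of a turn by 180 degrees. A row lasts 1/12 s, in which the tool goes at most 41.7 mm and 7.16 degrees, less where a joint would pass 70% of its speed; a pose out of reach is approached as far as the arm can. A call with a number of a shift or a turn outside -1 to 1 is refused whole. A call with a gripper value outside its range is refused whole. The fingers move at their own pace and stop on an object; "grip_force" is the grip in N (left out, the last holds). Time passes only in rows, so rows that do not move let the fingers close. It gives the time, the measured TCP pose, the force and the opening at its end, in the units of the state.
- robot.get_obs(): the state, without advancing time (a new reading comes with each control period).
- eyes.camera(name): name is "scene" or "top" or "wrist"; returns the picture (480x640x3 uint8, red, green, blue); there is no depth.
- eyes.camera_params(name): a dict with "K" (3x3 intrinsics, pixels), "rvec" (rotation vector, rad) and "tvec" (3), from world to camera coordinates, as OpenCV has them. Camera axes: x right, y down, z forward; pixel columns grow to the right and rows downward; lengths in m; the calibration is good to about 2 mm. A picture is of the moment at which its call begins: read the wrist's pose just before it. camera_params takes no time and is no camera call; for the wrist camera it gives the pose at the moment of the call.
- ticket.hand_in(): hands the job in, once; it reports no verdict.
The state is a dict: "time": time; "q": joint angles; "joint_velocities": joint speeds; "joint_torque": joint torques, N m; "position": TCP position; "tool_rot": TCP orientation; "ft_force": force on the tool from outside, world axes, zero at the start; "moment": the same for the moment, N m; "grip_width": finger opening in m.
Only numpy, scipy, OpenCV 4.12 (cv2) and the standard library are available. Lean on these libraries where they do the work, as an engineer would, in place of code of your own. Each camera call takes 0.05 s, during which the arm holds its last target.

## Working session

There is one attempt and no reset: what is moved stays moved. The work goes in short steps, Python scripts to look and compute and a tool call to move; the robot and the scene stay as the last step left them, time stands still between calls to the robot, and variables do not carry over. Pictures are saved under pics/ and viewed, and the job is handed in when it is done.

Besides the shell and the picture viewer there is one more tool, called as name(argument=value, ...) on one line, values as JSON. play_rows: Moves the arm, as the interface text tells. Its arguments: {"type":"object","properties":{"series":{"type":"array","items":{"type":"array","items":{"type":"number"}}},"grip_force":{"type":"number"}},"required":["series"]}

```bash
ls; mkdir -p pics; python3 - <<'E'
from rig import robot, eyes, ticket
import cv2
print(robot.get_obs())
for n in ("scene","top","wrist"):
    p=eyes.camera_params(n); print(n,p)
    cv2.imwrite(f"pics/{n}0.png",eyes.camera(n)[:,:,::-1])
E
```

```text
pics
{'time': 0.0, 'q': array([ 1.05547290e+00,  5.28487477e-01,  1.43389725e+00, -3.02233500e-05,
        1.18137701e+00, -1.78483207e-01]), 'joint_velocities': array([4.80859939e-04, 1.15815148e-03, 1.65278154e-05, 5.66560393e-05,
       1.28078588e-03, 1.34954695e-03]), 'joint_torque': array([ 1.11293843e-04, -4.40038133e+01, -1.76591724e+01,  6.31416868e-02,
        5.84713288e-02, -2.00482464e-04]), 'position': array([0.20619869, 0.58929162, 0.24656008]), 'tool_rot': array([ 0.69782664, -0.11877615,  0.11827327, -0.69637751]), 'ft_force': array([ 0.39315446,  0.57791364, -0.40225282]), 'moment': array([-0.03936743,  0.0541734 , -0.04837204]), 'grip_width': 0.08707230208774179}
scene {'K': array([[472.28570459,   0.        , 325.00558654],
       [  0.        , 472.28570459, 235.0772269 ],
       [  0.        ,   0.        ,   1.        ]]), 'rvec': array([ 2.2052583 ,  1.52989901, -0.4229415 ]), 'tvec': array([-0.19220278, -0.38835123,  1.39273043])}
top {'K': array([[600.69767641,   0.        , 321.33565231],
       [  0.        , 600.69767641, 239.01102284],
       [  0.        ,   0.        ,   1.        ]]), 'rvec': array([ 2.17379362, -2.21019108,  0.04530771]), 'tvec': array([0.01880788, 0.53414742, 1.39413564])}
wrist {'K': array([[398.32983679,   0.        , 323.43863447],
       [  0.        , 398.32983679, 236.280938  ],
       [  0.        ,   0.        ,   1.        ]]), 'rvec': array([-2.39305829, -1.69768063, -0.20624624]), 'tvec': array([-0.62446964, -0.02915206,  0.38716709])}
```

View pics/scene0.png

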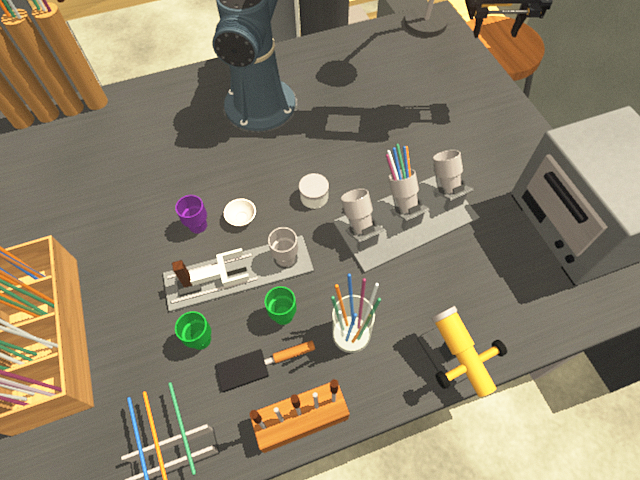

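View pics/top0.png

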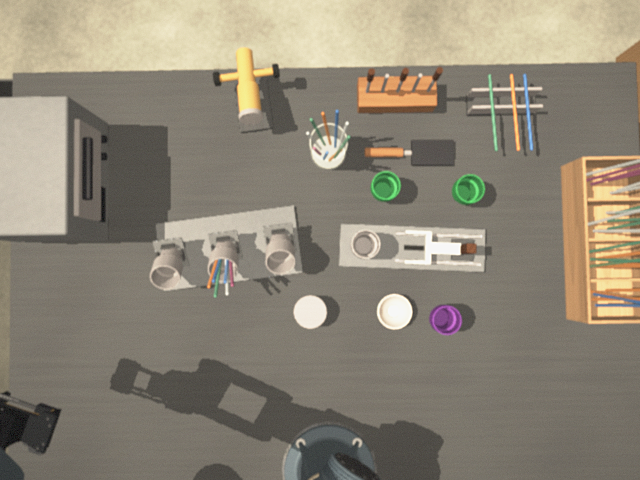

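View pics/wrist0.png

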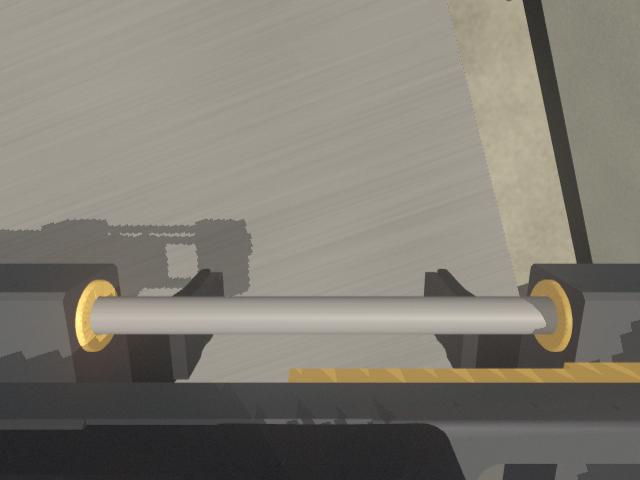

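```bash
python3 - <<'E'
import cv2
t=cv2.imread('pics/top0.png');s=cv2.imread('pics/scene0.png')
def crop(im,x0,y0,w,h,k,n): cv2.imwrite(n,cv2.resize(im[y0:y0+h,x0:x0+w],None,fx=k,fy=k,interpolation=cv2.INTER_CUBIC))
crop(t,140,195,170,110,4.7,'pics/c1.png')
crop(s,325,130,160,140,4.2,'pics/c2.png')
crop(t,330,210,170,70,4.7,'pics/c3.png')
crop(s,150,215,170,100,4.7,'pics/c4.png')
E
```

```text
(no output)
```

View pics/c1.png

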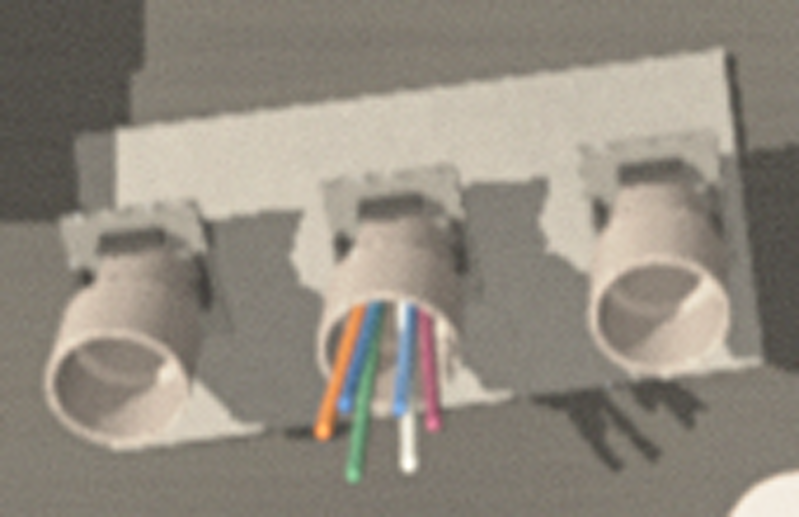

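View pics/c2.png

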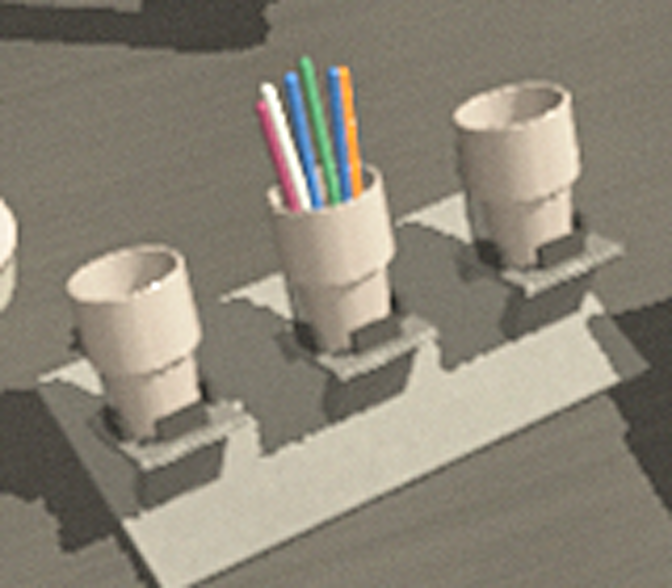

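View pics/c3.png

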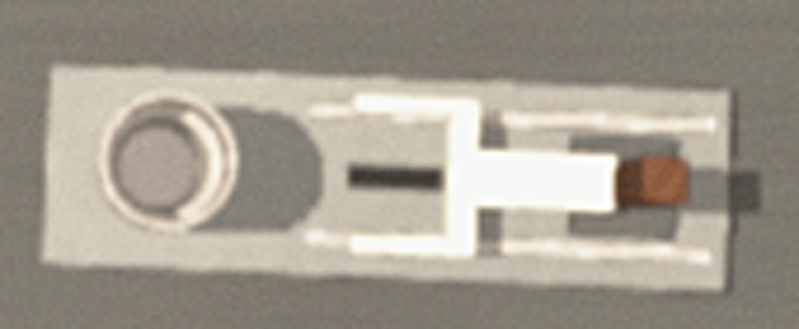

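View pics/c4.png

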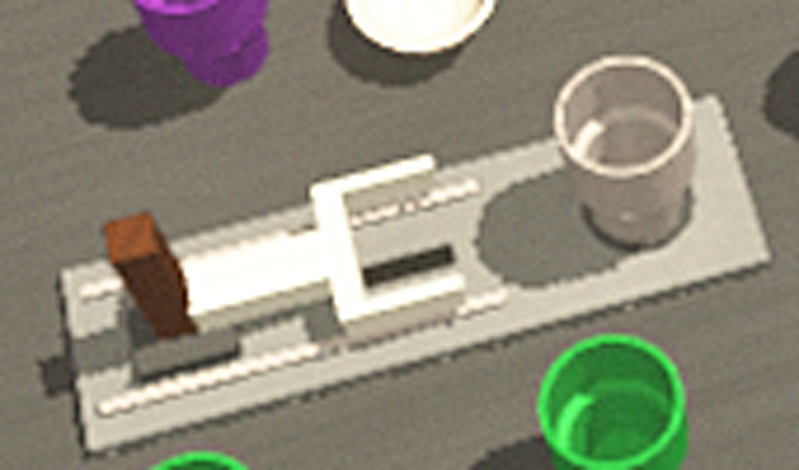

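```bash
python3 - <<'E'
import cv2,numpy as np
t=cv2.imread('pics/top0.png');s=cv2.imread('pics/scene0.png')
def c(im,x0,y0,w=50,h=37):
    o=cv2.resize(im[y0:y0+h,x0:x0+w],None,fx=8,fy=8,interpolation=cv2.INTER_CUBIC)
    for i in range(0,w,10): cv2.putText(o,str(x0+i),(i*8,8),0,.3,(0,0,255)); cv2.line(o,(i*8,0),(i*8,h*8),(0,0,255),1) if 0 else None
    for i in range(0,w,10): cv2.line(o,(i*8,0),(i*8,h*8),(0,160,255),1)
    for j in range(0,h,10): cv2.line(o,(0,j*8),(w*8,j*8),(0,160,255),1);cv2.putText(o,str(y0+j),(0,j*8+10),0,.3,(0,0,255))
    return o
a=np.vstack([np.hstack([c(t,145,260),c(t,260,245)]),np.hstack([c(s,430,145),c(s,337,185)])])
cv2.imwrite('pics/m1.png',a)
E
```

```text
(no output)
```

View pics/m1.png

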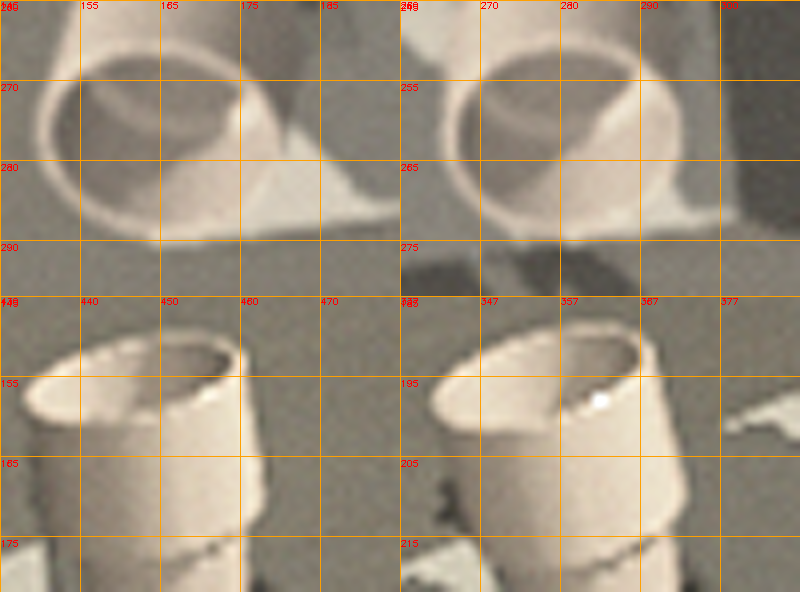

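```bash
cat > h.py <<'E'
import numpy as np,cv2
from rig import robot,eyes
def cam(n):
    p=eyes.camera_params(n); R=cv2.Rodrigues(p['rvec'])[0]; t=np.array(p['tvec']); return p['K'],R,t
def ray(n,uv,c=None):
    K,R,t=c or cam(n); d=R.T@np.linalg.inv(K)@np.array([uv[0],uv[1],1.]); return -R.T@t,d/np.linalg.norm(d)
def onz(n,uv,z,c=None):
    o,d=ray(n,uv,c); return o+d*(z-o[2])/d[2]
def tri(a,b):
    (o1,d1),(o2,d2)=a,b
    A=np.stack([d1,-d2],1); s=np.linalg.lstsq(A,o2-o1,rcond=None)[0]
    p,q=o1+d1*s[0],o2+d2*s[1]; return (p+q)/2,np.linalg.norm(p-q)
def proj(n,P):
    K,R,t=cam(n); x=K@(R@np.asarray(P)+t); return x[:2]/x[2]
E
python3 - <<'E'
from h import *
def el(pts,x0,y0,k=8):
    (c,ax,an)=cv2.fitEllipse(np.array(pts,np.float32)); c=np.array(c)/k+[x0,y0]-.5+.5/k; print(c,np.array(ax)/k,an); return c
TA=el([(36,130),(55,80),(100,50),(155,42),(215,55),(260,95),(283,150),(160,238),(100,222),(60,190)],145,260)
TB=el([(43,135),(70,75),(115,48),(170,40),(225,55),(265,90),(283,130),(275,185),(180,240),(120,232),(70,195)],260,245)
SA=el([(24,96),(60,66),(110,46),(170,34),(220,36),(247,54),(245,74),(150,122),(85,129),(45,121)],430,145)
SB=el([(30,106),(60,74),(110,46),(160,30),(210,24),(245,39),(255,59),(150,124),(85,135),(45,129)],337,185)
A=tri(ray('top',TA),ray('scene',SA));B=tri(ray('top',TB),ray('scene',SB));print(A,B)
v=A[0]-B[0];print(np.linalg.norm(v),np.degrees(np.arctan2(-v[0],v[1])))
f=lambda x,y:(x/4.7+330-.4,y/4.7+210-.4)
g=lambda x,y:(x/4.7+150-.4,y/4.7+215-.4)
print('base top',onz('top',f(169,161),.102),'scene',onz('scene',g(624,119),.102),tri(ray('top',f(169,161)),ray('scene',g(624,119))))
D=[onz('top',f(*p),.012) for p in [(50,67),(730,90),(725,290),(42,262)]];print(np.array(D),np.mean(D,0))
D2=[onz('scene',g(*p),.012) for p in [(768,258),(88,452),(62,268),(712,97)]];print(np.array(D2),np.mean(D2,0))
print('post',onz('top',f(664,181),.112),onz('scene',g(133,233),.112))
h=lambda x,y:(x/4.7+140-.4,y/4.7+195-.4)
R=[onz('top',h(*p),.006) for p in [(115,130),(725,50),(765,362),(115,450)]];print(np.array(R))
E
```

```text
[164.45639229 277.06937981] [24.35879135 30.94433784] 101.52413177490234
[280.15759087 262.07793617] [24.96684265 30.10050201] 97.65071868896484
[446.80586243 154.73530865] [10.45977688 28.63430405] 77.64956665039062
[354.45077324 194.59524822] [10.95607376 29.16443634] 71.93980407714844
(array([0.45249241, 0.34836735, 0.12613096]), np.float64(0.00045141980047512466)) (array([0.48069997, 0.09896493, 0.12456084]), np.float64(0.0008072235159012837))
0.2509974091267044 6.4527651086663385
base top [ 0.5176946  -0.08757572  0.102     ] scene [ 0.52298226 -0.08829947  0.102     ] (array([ 0.51810935, -0.08782966,  0.0936158 ]), np.float64(0.0006067769706483716))
[[ 0.56932786 -0.03500907  0.012     ]
 [ 0.55206652 -0.37347357  0.012     ]
 [ 0.45263774 -0.36802342  0.012     ]
 [ 0.4720965  -0.02928169  0.012     ]] [ 0.51153216 -0.20144693  0.012     ]
[[ 0.57273215 -0.03725655  0.012     ]
 [ 0.55520806 -0.37484056  0.012     ]
 [ 0.45403434 -0.36845468  0.012     ]
 [ 0.47519605 -0.03334293  0.012     ]] [ 0.51429265 -0.20347368  0.012     ]
post [ 0.50420856 -0.31534423  0.112     ] [ 0.50677434 -0.31518586  0.112     ]
[[0.58065704 0.38111844 0.006     ]
 [0.61573858 0.07361564 0.006     ]
 [0.45879465 0.05582158 0.006     ]
 [0.42016235 0.38165414 0.006     ]]
```

```bash
cat >> h.py <<'E'
th=np.radians(6.45)
Rx=np.array([np.cos(th),np.sin(th),0]);Ry=np.array([-np.sin(th),np.cos(th),0])
AX=-np.sin(np.radians(35))*Rx+np.cos(np.radians(35))*np.array([0,0,1]); UX=np.cross(Ry,AX)
RIMA=np.array([0.4525,0.3484,0.1255]);RIMB=np.array([0.4807,0.0990,0.1255])
E
python3 - <<'E'
from h import *
h=lambda x,y:(x/4.7+140-.4,y/4.7+195-.4)
k=lambda x,y:(x/4.2+325-.4,y/4.2+130-.4)
M=(RIMA+RIMB)/2
def fr(P): return np.round(np.array([(P-M)@UX,(P-M)@Ry,(P-M)@AX])*1000,1)
for n,a,b in [('or',(323,435),(343,71)),('gr',(352,478),(306,62)),('wh',(408,468),(267,90)),('ma',(432,428),(263,103)),('b1',(345,410),(334,71)),('b2',(400,412),(292,77))]:
    P,e=tri(ray('top',h(*a)),ray('scene',k(*b))); print(n,fr(P),e)
print(UX)
# bracket corners? project body: rim frames
for n in('top','scene'):
    print(n,[np.round(proj(n,c-AX*.045),1) for c in(RIMA,M,RIMB)])
E
```

```text
or [ 1.  24.7 59.6] 0.0008546404667447378
gr [-21.2  15.6  64.1] 2.9639276415628026e-05
wh [-26.   -8.2  55.6] 0.0006435971855319505
ma [ -4.  -22.9  58.1] 0.0003201964320608466
b1 [18.9 10.4 68.5] 0.0007488209169040932
b2 [ 18.1 -13.9  74.1] 0.0008706546354602541
[0.81396703 0.09202036 0.57357644]
top [array([167.6, 265.2]), array([223.7, 257.9]), array([279.8, 250.7])]
scene [array([449.5, 172.1]), array([405.3, 191.4]), array([358.9, 211.7])]
```

```bash
cat >> h.py <<'E'
from scipy.spatial.transform import Rotation as Ro, Slerp
def pose():
    o=robot.get_obs(); return np.array(o['position']),Ro.from_quat(o['tool_rot']),o
def plan(P,R,n,start=None):
    """rows (dx dy dz ax ay az, scaled) from current pose to P,R"""
    p0,r0,o=pose()
    if start is not None: p0,r0=start
    sl=Slerp([0,1],Ro.concatenate([r0,R])); rows=[];p,r=p0,r0
    rv=(r0.inv()*R).as_rotvec()
    for i in range(1,n+1):
        pt=p0+(P-p0)*i/n; rt=sl(i/n)
        d=r.inv().apply(pt-p)/.1; a=(r.inv()*rt).as_rotvec()/np.pi
        rows.append(np.round(np.r_[d,a],3)); p,r=p+r.apply(rows[-1][:3])*.1, r*Ro.from_rotvec(rows[-1][3:]*np.pi)
    print('total deg',np.round(np.degrees(rv),1),'dist',np.linalg.norm(P-p0).round(4))
    for w in rows: print(list(map(float,w)))
    return p,r
def toolR(y,z):
    y=y/np.linalg.norm(y); z=z-y*(z@y); z=z/np.linalg.norm(z); return Ro.from_matrix(np.stack([np.cross(y,z),y,z],1))
RPICK=toolR(-AX,-Ry)
E
python3 - <<'E'
from h import *
p,r,o=pose(); print(r.as_matrix().round(3)); 
RP=toolR(-AX,Ry if r.as_matrix()[1,2]>0 else -Ry); print(RP.as_matrix().round(3))
P=RIMA-.02*AX+.006*AX+.1*AX
print(P); plan(P,RP,12)
E
```

```text
[[ 0.944 -0.001  0.33 ]
 [-0.331 -0.001  0.944]
 [-0.    -1.    -0.002]]
[[ 0.814  0.57  -0.112]
 [ 0.092  0.064  0.994]
 [ 0.574 -0.819  0.   ]]
[0.40348466 0.34285873 0.19594708]
total deg [  8.  -24.9 -34.4] dist 0.3198
[0.223, 0.043, -0.14, 0.004, -0.012, -0.016]
[0.215, 0.051, -0.148, 0.003, -0.011, -0.016]
[0.207, 0.061, -0.156, 0.004, -0.012, -0.016]
[0.198, 0.069, -0.165, 0.004, -0.011, -0.016]
[0.189, 0.077, -0.172, 0.003, -0.012, -0.016]
[0.177, 0.084, -0.18, 0.004, -0.011, -0.016]
[0.167, 0.091, -0.187, 0.004, -0.012, -0.016]
[0.155, 0.096, -0.194, 0.003, -0.011, -0.016]
[0.143, 0.102, -0.201, 0.004, -0.012, -0.016]
[0.131, 0.106, -0.206, 0.004, -0.011, -0.015]
[0.118, 0.11, -0.213, 0.004, -0.012, -0.016]
[0.104, 0.112, -0.218, 0.003, -0.011, -0.016]
```

play_rows(series=[[1, 0.223, 0.043, -0.14, 0.004, -0.012, -0.016], [1, 0.215, 0.051, -0.148, 0.003, -0.011, -0.016], [1, 0.207, 0.061, -0.156, 0.004, -0.012, -0.016], [1, 0.198, 0.069, -0.165, 0.004, -0.011, -0.016], [1, 0.189, 0.077, -0.172, 0.003, -0.012, -0.016], [1, 0.177, 0.084, -0.18, 0.004, -0.011, -0.016], [1, 0.167, 0.091, -0.187, 0.004, -0.012, -0.016], [1, 0.155, 0.096, -0.194, 0.003, -0.011, -0.016], [1, 0.143, 0.102, -0.201, 0.004, -0.012, -0.016], [1, 0.131, 0.106, -0.206, 0.004, -0.011, -0.015], [1, 0.118, 0.11, -0.213, 0.004, -0.012, -0.016], [1, 0.104, 0.112, -0.218, 0.003, -0.011, -0.016]])

```text
time: 1.15
position: [0.3979, 0.3498, 0.1982]
tool_rot: [-0.665, -0.238, -0.175, 0.686]
ft_force: [1.5, 0.4, 0.6]
grip_width: 0.087
```

```bash
sed -i 's/toolR(-AX,-Ry)/toolR(-AX,Ry)/' h.py; python3 - <<'E'
from h import *
p,r,o=pose();print(p,o['q'],o['joint_velocities'].round(2)); plan(RIMA+.086*AX,RPICK,2)
for n in('scene','wrist','top'): cv2.imwrite(f'pics/{n}1.png',eyes.camera(n)[:,:,::-1])
print(proj('wrist',RIMA),proj('wrist',RIMA-.045*AX))
E
```

```text
[0.39789478 0.34984159 0.19820695] [ 0.67227258  0.42880837  2.04473875 -1.12425913  0.34300651  0.0274908 ] [-0.41  0.08  0.36 -2.19 -0.5   1.61]
total deg [ 0.5 -1.  -1. ] dist 0.0092
[0.014, 0.023, -0.037, 0.001, -0.003, -0.003]
[0.014, 0.023, -0.038, 0.002, -0.003, -0.003]
[310.84509688 260.25676766] [313.42764896 242.17577386]
```

View pics/wrist1.png

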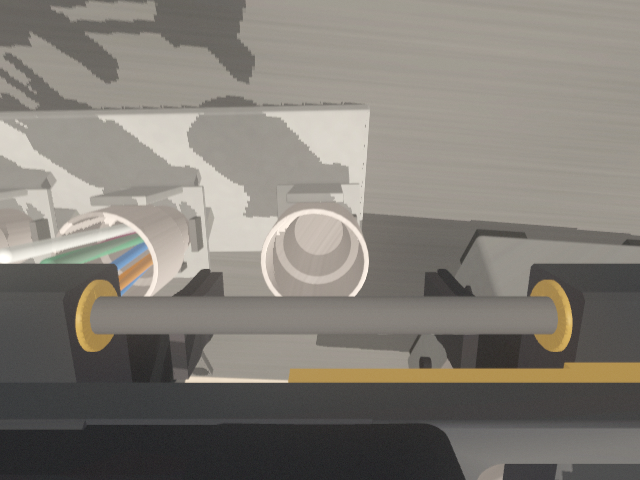

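View pics/scene1.png

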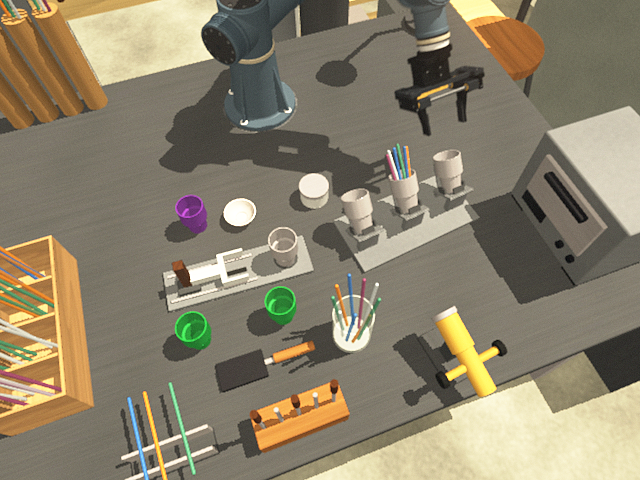

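play_rows(series=[[1, 0, 0, 0, 0, 0, 0], [1, 0, 0, 0, 0, 0, 0], [1, 0, 0, 0, 0, 0, 0]])

```text
time: 1.55
position: [0.3982, 0.3529, 0.1995]
tool_rot: [-0.664, -0.238, -0.176, 0.687]
ft_force: [-0.5, 0.3, -0.0]
grip_width: 0.0868
```

```bash
python3 - <<'E'
from h import *
p,r,o=pose();print(p,o['q'],o['joint_velocities'].round(2)); plan(RIMA+.086*AX,RPICK,1)
im=eyes.camera('wrist')[:,:,::-1].copy()
q=proj('wrist',RIMA);print(q)
for k in range(24):
    a=k*np.pi/12; u=proj('wrist',RIMA+.032*(np.cos(a)*UX+np.sin(a)*Ry)); cv2.circle(im,tuple(int(v) for v in u.round()),1,(0,0,255),-1)
cv2.imwrite('pics/w2.png',cv2.resize(im[180:330,220:420],None,fx=4,fy=4))
E
```

```text
[0.39821923 0.35291828 0.19947919] [ 0.67685408  0.42835242  2.0391612  -1.11346821  0.34585211  0.02084792] [ 0.   -0.    0.01 -0.01 -0.    0.01]
total deg [ 0.3 -1.1 -0.9] dist 0.0119
[0.016, 0.053, -0.105, 0.002, -0.006, -0.005]
[306.45704182 257.81295886]
```

View pics/w2.png

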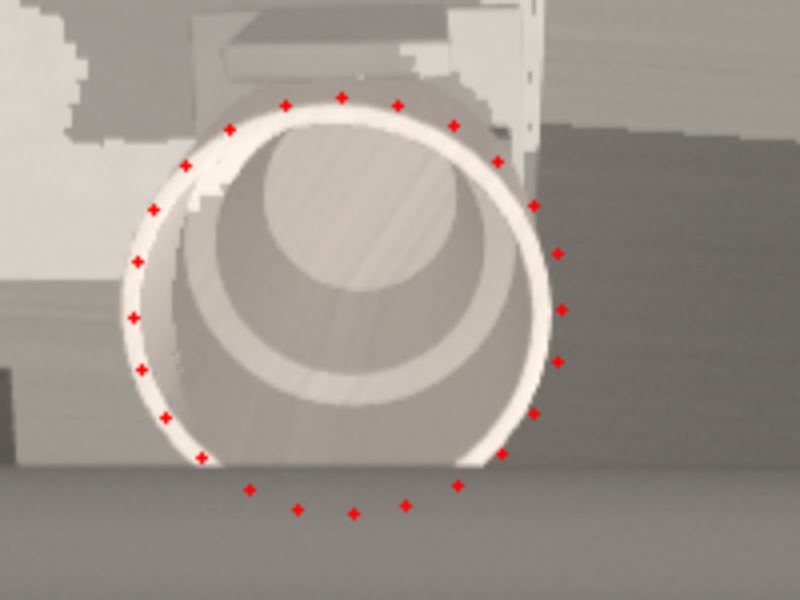

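```bash
sed -i 's/^RIMA=.*;RIMB/RIMA=np.array([0.4525,0.3484,0.1255])-.0008*UX-.0007*Ry;RIMB/' h.py; python3 - <<'E'
from h import *
plan(RIMA+.036*AX,RPICK,5)
E
```

```text
total deg [ 0.3 -1.1 -0.9] dist 0.0564
[0.004, 0.111, -0.022, 0.0, -0.001, -0.001]
[0.003, 0.11, -0.021, 0.001, -0.001, -0.001]
[0.002, 0.111, -0.022, 0.0, -0.002, -0.001]
[0.003, 0.11, -0.022, 0.0, -0.001, -0.001]
[0.001, 0.111, -0.022, 0.001, -0.001, -0.001]
```

play_rows(series=[[1, 0.004, 0.09, -0.036, 0.001, -0.003, -0.002], [1, 0.004, 0.1, -0.036, 0.001, -0.003, -0.003], [1, 0.004, 0.11, -0.036, 0, 0, 0], [1, 0.001, 0.12, 0, 0, 0, 0], [1, 0, 0.13, 0, 0, 0, 0], [1, 0, 0, 0, 0, 0, 0], [1, 0, 0, 0, 0, 0, 0]])

```text
time: 2.18
position: [0.4337, 0.3481, 0.1596]
tool_rot: [-0.664, -0.246, -0.171, 0.685]
ft_force: [-0.5, 0.5, 0.4]
grip_width: 0.0869
```

```bash
python3 - <<'E'
from h import *
p,r,o=pose();print(p,o['ft_force'],o['joint_velocities'].round(2)); plan(RIMA-.014*AX,RPICK,4)
d=p-RIMA;print([d@UX,d@Ry,d@AX])
for n in('scene','wrist'): 
    im=eyes.camera(n)[:,:,::-1]
    cv2.imwrite(f'pics/{n}3.png',im if n=='wrist' else cv2.resize(im[60:260,320:520],None,fx=3,fy=3))
E
```

```text
[0.43369636 0.34812751 0.15956818] [-0.45062624  0.54049498  0.43196351] [ 0.01 -0.02  0.03 -0.01  0.    0.01]
total deg [ 0.3 -0.  -0.6] dist 0.0529
[-0.011, 0.132, -0.006, 0.0, -0.0, -0.001]
[-0.012, 0.131, -0.005, 0.001, -0.0, -0.001]
[-0.012, 0.132, -0.007, 0.0, -0.0, -0.0]
[-0.012, 0.132, -0.006, 0.0, -0.0, -0.001]
[np.float64(0.005010083133848007), np.float64(0.002541567403963672), np.float64(0.03864163154491841)]
```

View pics/wrist3.png

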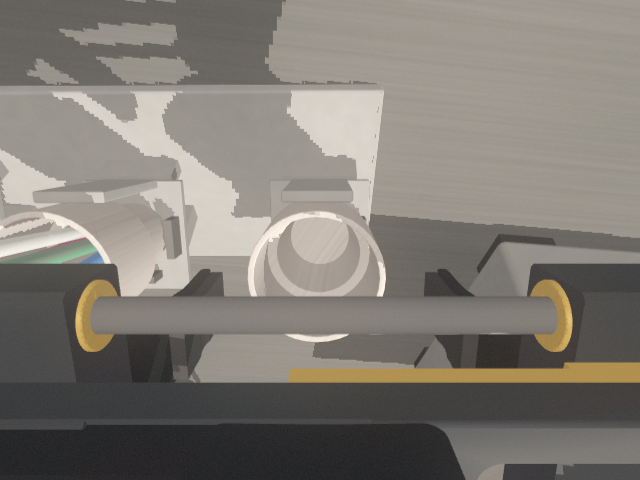

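View pics/scene3.png

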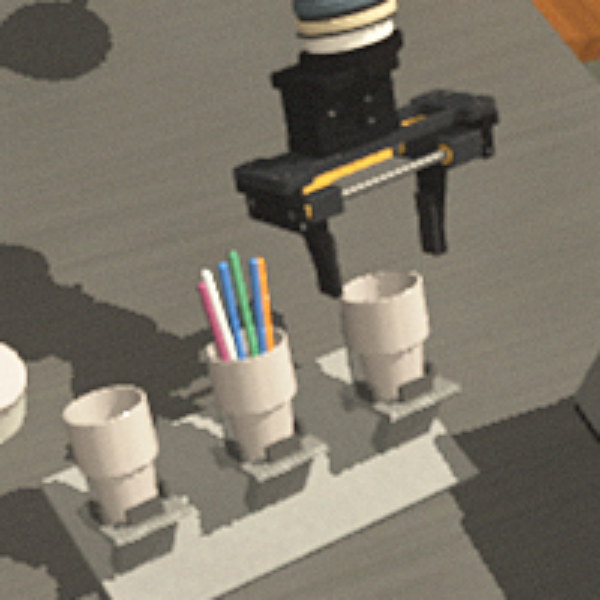

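play_rows(series=[[1, -0.03, 0.02, -0.01, 0.001, 0, -0.001], [1, -0.02, 0.1, -0.005, 0, 0, -0.001], [1, 0, 0.12, 0, 0, 0, -0.001], [1, 0, 0.12, 0, 0, 0, 0], [1, 0, 0.12, 0, 0, 0, 0], [1, 0, 0.045, 0, 0, 0, 0], [1, 0, 0, 0, 0, 0, 0], [1, 0, 0, 0, 0, 0, 0]])

```text
time: 2.95
position: [0.4639, 0.3578, 0.1283]
tool_rot: [-0.67, -0.239, -0.166, 0.683]
ft_force: [-0.6, -0.2, 0.7]
grip_width: 0.0872
```

```bash
python3 - <<'E'
from h import *
p,r,o=pose();print(p,o['ft_force'],o['joint_velocities'].round(2)); plan(RIMA-.014*AX,RPICK,1)
for n in('scene',): 
    im=eyes.camera(n)[:,:,::-1]
    cv2.imwrite(f'pics/{n}4.png',im if n=='wrist' else cv2.resize(im[60:260,320:520],None,fx=3,fy=3))
E
```

```text
[0.46389462 0.3577855  0.12833972] [-0.58052813 -0.15697862  0.7358167 ] [ 0.01 -0.02  0.02  0.   -0.   -0.  ]
total deg [ 0.8 -0.  -1.7] dist 0.0179
[-0.123, 0.097, -0.086, 0.004, -0.0, -0.009]
```

View pics/scene4.png

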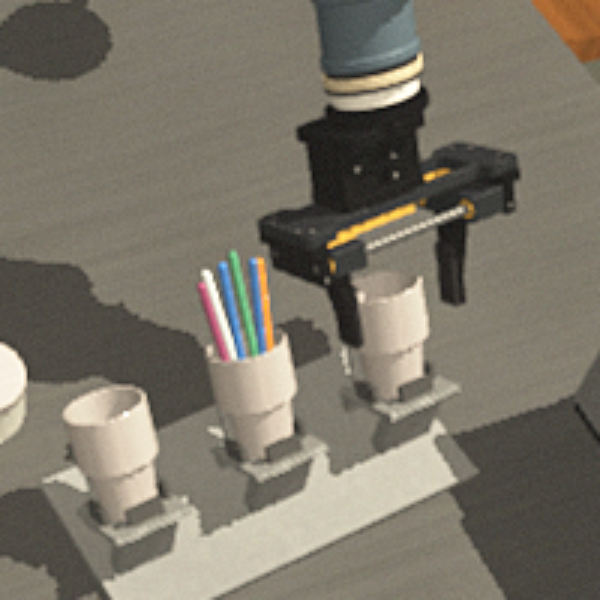

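```bash
python3 - <<'E'
from h import *
p,r,o=pose();print(p,o['q'].round(3)); d=p-RIMA;print([d@UX,d@Ry,d@AX])
E
```

```text
[0.46363197 0.35777082 0.12867615] [ 0.596  0.612  1.968 -1.43   0.273  0.269]
[np.float64(0.012545124347914147), np.float64(0.008760987943533336), np.float64(-0.004346665639900183)]
```

play_rows(series=[[1, 0, -0.1, -0.02, 0, 0, 0], [1, 0, -0.14, -0.02, 0, 0, 0], [1, 0, -0.14, -0.02, 0, 0, 0], [1, 0, -0.12, 0, 0, 0, 0], [1, 0, 0, 0, 0, 0, 0]])

```text
time: 3.42
position: [0.4359, 0.3496, 0.1727]
tool_rot: [-0.669, -0.24, -0.167, 0.684]
ft_force: [0.2, -0.3, 0.2]
grip_width: 0.0867
```

```bash
cat >> h.py <<'E'
def tilt(a): # tool y tilted a deg from vertical, rack azimuth
    a=np.radians(a); return toolR(np.sin(a)*Rx-np.cos(a)*np.array([0,0,1.]),Ry)
RT=tilt(20)
def tcp(rim,back=0,R=RT,depth=.02): return rim-depth*AX+back*AX-.006*R.apply([0,1,0])
E
python3 - <<'E'
from h import *
p,r,o=pose();print(p,o['q'].round(3)); d=p-RIMA;print([d@UX,d@Ry,d@AX])
plan(tcp(RIMA,.05),RT,6)
E
```

```text
[0.43591863 0.34963513 0.17268907] [ 0.616  0.502  2.003 -1.189  0.303  0.034]
[np.float64(0.01448350884717683), np.float64(0.003789996780953757), np.float64(0.04802592012322219)]
total deg [ 0.7 -0.1 13.5] dist 0.0182
[-0.021, 0.021, -0.006, 0.001, -0.0, 0.012]
[-0.02, 0.022, -0.006, 0.0, -0.0, 0.013]
[-0.019, 0.022, -0.006, 0.001, -0.0, 0.012]
[-0.019, 0.024, -0.007, 0.0, -0.0, 0.013]
[-0.017, 0.024, -0.006, 0.001, -0.0, 0.012]
[-0.017, 0.024, -0.006, 0.001, -0.001, 0.013]
```

play_rows(series=[[1, -0.021, 0.021, -0.006, 0.001, 0, 0.012], [1, -0.02, 0.022, -0.006, 0, 0, 0.013], [1, -0.019, 0.022, -0.006, 0.001, 0, 0.012], [1, -0.019, 0.024, -0.007, 0, 0, 0.013], [1, -0.017, 0.024, -0.006, 0.001, 0, 0.012], [1, -0.017, 0.024, -0.006, 0.001, 0, 0.013], [1, 0, 0, 0, 0, 0, 0], [1, 0, 0, 0, 0, 0, 0]])

```text
time: 4.08
position: [0.4344, 0.3451, 0.1533]
tool_rot: [-0.689, -0.161, -0.084, 0.702]
ft_force: [0.1, 0.5, 0.7]
grip_width: 0.0868
```

```bash

python3 - <<'E'
from h import *
p,r,o=pose();print(p,o['q'].round(3))
plan(tcp(RIMA,.05),RT,1)
plan(tcp(RIMA,.0),RT,6)
E
```

```text
[0.43436935 0.34512735 0.15333667] [ 0.544  0.515  1.903 -0.353  0.429 -0.836]
total deg [ 0.1 -0.2 -0. ] dist 0.0025
[-0.008, -0.023, 0.005, 0.0, -0.001, -0.0]
total deg [ 0.1 -0.2 -0. ] dist 0.0476
[0.02, 0.077, 0.001, 0.0, -0.0, -0.0]
[0.021, 0.076, 0.001, 0.0, -0.0, -0.0]
[0.02, 0.077, 0.001, 0.0, -0.0, -0.0]
[0.02, 0.076, 0.001, 0.0, -0.001, -0.0]
[0.021, 0.077, 0.001, 0.0, 0.0, -0.0]
[0.02, 0.077, 0.001, 0.0, 0.0, -0.0]
```

Well-conditioned now (q4 = -0.35). Descend.

play_rows(series=[[1, 0.02, 0.077, 0.001, 0, 0, 0], [1, 0.021, 0.076, 0.001, 0, 0, 0], [1, 0.02, 0.077, 0.001, 0, 0, 0], [1, 0.02, 0.076, 0.001, 0, 0, 0], [1, 0.021, 0.077, 0.001, 0, 0, 0], [1, 0.02, 0.077, 0.001, 0, 0, 0], [1, 0, 0, 0, 0, 0, 0], [1, 0, 0, 0, 0, 0, 0]])

```text
time: 4.75
position: [0.4608, 0.3489, 0.1137]
tool_rot: [-0.689, -0.16, -0.083, 0.702]
ft_force: [0.4, -0.5, 0.3]
grip_width: 0.0868
```

```bash

python3 - <<'E'
from h import *
p,r,o=pose();print(p,o['q'].round(3),o['ft_force'].round(2))
plan(tcp(RIMA,.0),RT,1)
for n in('scene','wrist'): 
    im=eyes.camera(n)[:,:,::-1]
    cv2.imwrite(f'pics/{n}5.png',im if n=='wrist' else cv2.resize(im[60:260,320:520],None,fx=3,fy=3))
E
```

```text
[0.46082145 0.34886646 0.11365194] [ 0.522  0.608  1.873 -0.39   0.366 -0.815] [ 0.38 -0.5   0.33]
total deg [ 0.1 -0.1 -0.1] dist 0.0008
[0.006, -0.005, -0.002, 0.0, -0.001, -0.001]
```

View pics/scene5.png

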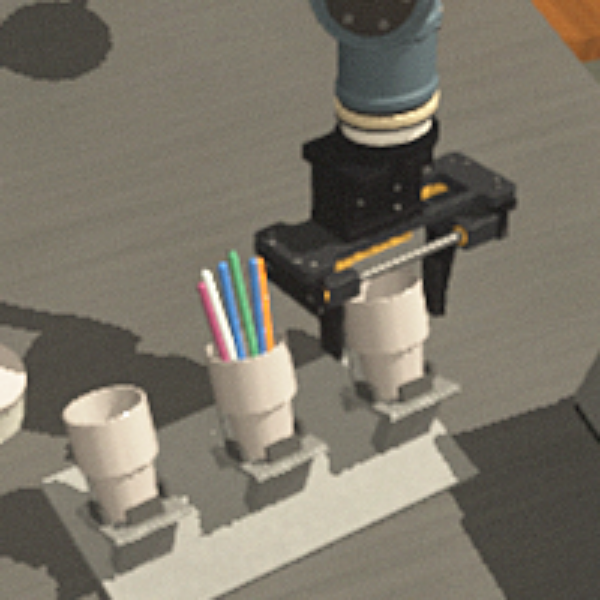

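View pics/wrist5.png

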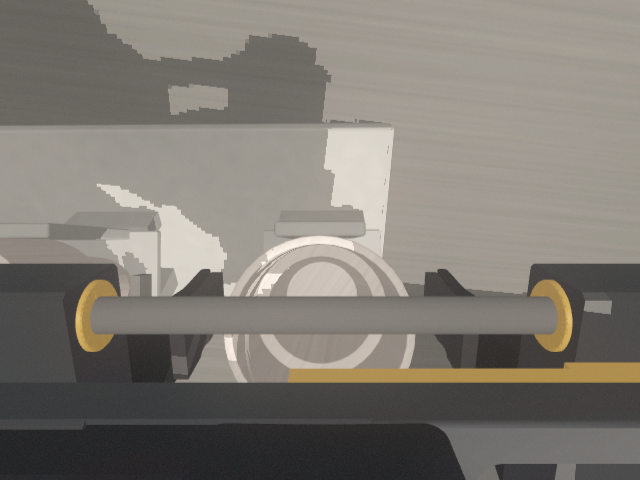

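play_rows(series=[[0, 0, 0, 0, 0, 0, 0], [0, 0, 0, 0, 0, 0, 0], [0, 0, 0, 0, 0, 0, 0], [0, 0, 0, 0, 0, 0, 0], [0, 0, 0, 0, 0, 0, 0]], grip_force=30)

```text
time: 5.27
position: [0.4606, 0.3486, 0.1147]
tool_rot: [-0.689, -0.161, -0.083, 0.702]
ft_force: [0.1, -2.8, 2.7]
grip_width: 0.064
```

```bash

python3 - <<'E'
from h import *
p,r,o=pose();print(p,o['grip_width'],o['ft_force'].round(2))
plan(p+.06*AX,r,1)
E
```

```text
[0.46064328 0.34862158 0.11467723] 0.06397906584607341 [ 0.09 -2.82  2.68]
total deg [0. 0. 0.] dist 0.06
[-0.156, -0.579, -0.001, 0.0, 0.0, 0.0]
```

play_rows(series=[[0, -0.013, -0.048, 0, 0, 0, 0], [0, -0.026, -0.097, 0, 0, 0, 0], [0, -0.026, -0.097, 0, 0, 0, 0], [0, -0.026, -0.097, 0, 0, 0, 0], [0, -0.026, -0.097, 0, 0, 0, 0], [0, -0.026, -0.097, 0, 0, 0, 0], [0, -0.013, -0.048, 0, 0, 0, 0], [0, 0, 0, 0, 0, 0, 0]])

```text
time: 5.93
position: [0.4259, 0.3455, 0.1651]
tool_rot: [-0.688, -0.161, -0.084, 0.702]
ft_force: [0.7, -0.8, -0.8]
grip_width: 0.0636
```

```bash
cat >> h.py <<'E'
BASE=np.array([.5195,-.088])
# cup upright in hand: tool = tilt(20-35)=-15 deg ; placing yaw about z choose rack yaw
def place(az=0.):
    a=np.radians(-15); Rot=Ro.from_euler('z',az-th)
    return toolR(Rot.apply(np.sin(a)*Rx)-np.cos(a)*np.array([0,0,1.]),Rot.apply(Ry))
def ptcp(xy,rimz,R,depth=.02): return np.r_[xy,rimz-depth]-.006*R.apply([0,1,0])
E
python3 - <<'E'
from h import *
p,r,o=pose();print(p,o['grip_width'],o['ft_force'].round(2),o['q'].round(2))
plan(np.array([.42,.25,.30]),tilt(0),8)
cv2.imwrite('pics/scene6.png',cv2.resize(eyes.camera('scene')[60:260,320:520,::-1],None,fx=3,fy=3))
E
```

```text
[0.42585827 0.34547558 0.16514173] 0.063560038292204 [ 0.74 -0.76 -0.79] [ 0.55  0.49  1.91 -0.34  0.45 -0.84]
total deg [-0.  -0.1 20. ] dist 0.1653
[0.038, -0.166, -0.118, -0.0, -0.0, 0.014]
[0.031, -0.167, -0.117, -0.0, -0.0, 0.014]
[0.024, -0.168, -0.118, -0.0, -0.0, 0.014]
[0.016, -0.169, -0.118, -0.0, -0.0, 0.014]
[0.009, -0.17, -0.117, -0.0, -0.0, 0.013]
[0.002, -0.17, -0.118, -0.0, -0.0, 0.014]
[-0.005, -0.17, -0.117, -0.0, -0.0, 0.014]
[-0.014, -0.169, -0.118, -0.0, -0.0, 0.014]
```

View pics/scene6.png

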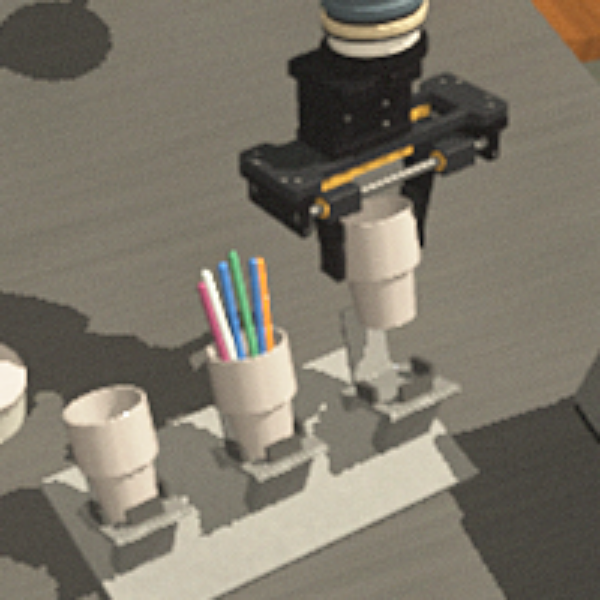

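```bash
python3 - <<'E'
from h import *
s=plan(np.array([.43,.34,.30]),tilt(5),6)
R=place(0.); P=ptcp(BASE,.102+.046+.06,R); print(P)
plan(np.r_[P[:2],.28],R,14,s)
E
```

```text
total deg [-0.  -0.1 15. ] dist 0.1356
[0.082, -0.21, -0.01, -0.0, -0.0, 0.014]
[0.073, -0.214, -0.009, -0.0, -0.0, 0.014]
[0.063, -0.217, -0.01, -0.0, -0.0, 0.014]
[0.053, -0.219, -0.009, -0.0, -0.0, 0.013]
[0.045, -0.221, -0.01, -0.0, -0.0, 0.014]
[0.035, -0.223, -0.009, -0.0, -0.0, 0.014]
[ 0.52105291 -0.088       0.19379555]
total deg [ 0.5  6.4 20. ] dist 0.4381
[0.029, 0.017, -0.311, 0.0, 0.003, 0.008]
[0.033, 0.016, -0.311, 0.0, 0.002, 0.008]
[0.035, 0.015, -0.31, 0.001, 0.003, 0.008]
[0.038, 0.013, -0.311, -0.0, 0.002, 0.008]
[0.041, 0.012, -0.31, -0.0, 0.003, 0.008]
[0.044, 0.011, -0.309, 0.0, 0.002, 0.008]
[0.046, 0.01, -0.31, 0.0, 0.003, 0.008]
[0.049, 0.009, -0.309, 0.001, 0.002, 0.008]
[0.051, 0.006, -0.308, -0.0, 0.003, 0.008]
[0.055, 0.005, -0.308, 0.0, 0.002, 0.007]
[0.056, 0.004, -0.308, 0.0, 0.003, 0.008]
[0.059, 0.003, -0.307, 0.0, 0.002, 0.008]
[0.062, 0.001, -0.307, 0.001, 0.003, 0.008]
[0.064, -0.002, -0.306, -0.0, 0.002, 0.008]
```

play_rows(series=[[0, 0.04, -0.1, 0, 0, 0, 0.007], [0, 0.08, -0.21, -0.01, 0, 0, 0.014], [0, 0.07, -0.214, -0.01, 0, 0, 0.014], [0, 0.06, -0.217, -0.01, 0, 0, 0.014], [0, 0.05, -0.219, -0.009, 0, 0, 0.014], [0, 0.04, -0.221, -0.01, 0, 0, 0.014], [0, 0.015, -0.12, -0.01, 0, 0, 0.007], [0, 0.029, 0.017, -0.2, 0, 0.003, 0.008], [0, 0.033, 0.016, -0.3, 0, 0.002, 0.008], [0, 0.035, 0.015, -0.31, 0.001, 0.003, 0.008], [0, 0.038, 0.013, -0.311, 0, 0.002, 0.008], [0, 0.041, 0.012, -0.31, 0, 0.003, 0.008]])

```text
time: 6.98
position: [0.4627, 0.1976, 0.2914]
tool_rot: [-0.706, -0.009, 0.04, 0.707]
ft_force: [0.5, 0.7, -2.0]
grip_width: 0.0636
```

play_rows(series=[[0, 0.044, 0.011, -0.309, 0, 0.002, 0.008], [0, 0.046, 0.01, -0.31, 0, 0.003, 0.008], [0, 0.049, 0.009, -0.309, 0.001, 0.002, 0.008], [0, 0.051, 0.006, -0.308, 0, 0.003, 0.008], [0, 0.055, 0.005, -0.308, 0, 0.002, 0.007], [0, 0.056, 0.004, -0.3, 0, 0.003, 0.008], [0, 0.06, 0.003, -0.25, 0, 0.002, 0.008], [0, 0.06, 0.001, -0.2, 0.001, 0.003, 0.008], [0, 0.03, 0, -0.1, 0, 0.002, 0.008], [0, 0, 0, 0, 0, 0, 0], [0, 0, 0, 0, 0, 0, 0]])

```text
time: 7.9
position: [0.5171, -0.0387, 0.2789]
tool_rot: [-0.701, 0.094, 0.094, 0.701]
ft_force: [0.5, 0.5, -1.3]
grip_width: 0.0636
```

```bash
python3 - <<'E'
from h import *
p,r,o=pose();print(p,o['grip_width'],o['q'].round(2))
R=place(0.); P=ptcp(BASE,.102+.046+.065,R); print(P)
plan(P,R,4)
for n in('scene','top'): cv2.imwrite(f'pics/{n}7.png',eyes.camera(n)[:,:,::-1])
E
```

```text
[ 0.51712789 -0.03866107  0.27889015] 0.06362605649608477 [-0.25  0.46  1.49 -0.07  1.45 -1.81]
[ 0.52105291 -0.088       0.19879555]
total deg [-0.  -0.  -0.2] dist 0.0942
[0.062, 0.191, -0.123, -0.0, -0.0, -0.0]
[0.062, 0.19, -0.124, -0.0, -0.0, -0.001]
[0.062, 0.191, -0.123, -0.0, -0.0, 0.0]
[0.061, 0.19, -0.124, -0.0, -0.0, -0.0]
```

View pics/scene7.png

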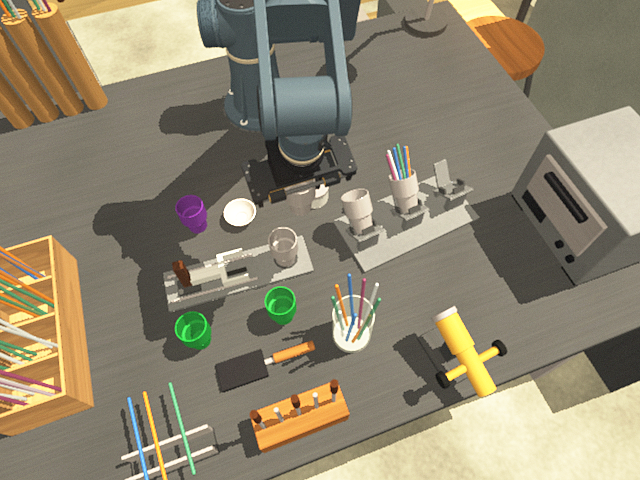

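play_rows(series=[[0, 0.008, 0.01, -0.16, 0, 0, 0], [0, 0.008, 0.01, -0.17, 0, 0, 0], [0, 0.06, 0.16, -0.16, 0, 0, -0.001], [0, 0.07, 0.23, 0, 0, 0, 0], [0, 0.06, 0.21, 0, 0, 0, 0], [0, 0.04, 0.145, 0, 0, 0, 0], [0, 0, 0, 0, 0, 0, 0], [0, 0, 0, 0, 0, 0, 0]])

```text
time: 8.67
position: [0.5202, -0.0862, 0.1994]
tool_rot: [-0.701, 0.092, 0.094, 0.701]
ft_force: [-0.3, 0.3, -1.3]
grip_width: 0.0638
```

```bash
python3 - <<'E'
from h import *
p,r,o=pose();print(p)
R=place(0.); P=ptcp(BASE,.102+.046+.065,R)
plan(P,R,1)
for n in('scene','top','wrist'):
    im=eyes.camera(n)[:,:,::-1]; 
    if n=='scene': im=cv2.resize(im[150:300,200:360],None,fx=4,fy=4)
    if n=='top': im=cv2.resize(im[190:300,300:420],None,fx=5,fy=5)
    cv2.imwrite(f'pics/{n}8.png',im)
E
```

```text
[ 0.52020069 -0.08619541  0.19939024]
total deg [ 0.   0.1 -0.1] dist 0.0021
[0.01, 0.004, -0.018, 0.0, 0.001, -0.001]
```

View pics/scene8.png

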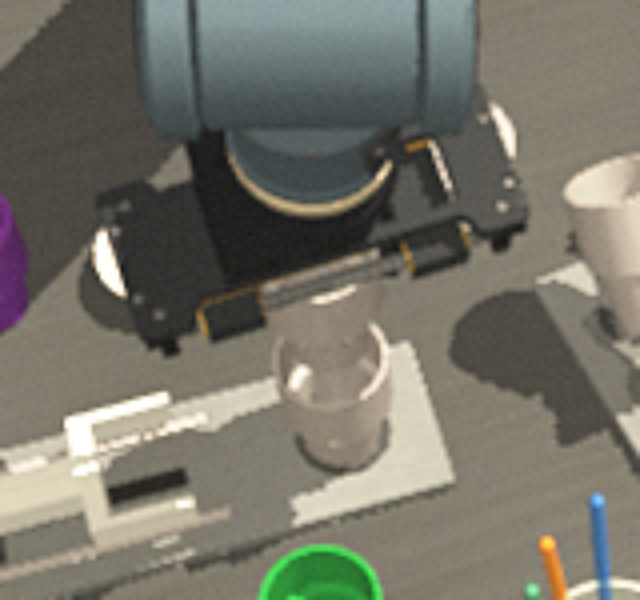

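View pics/wrist8.png

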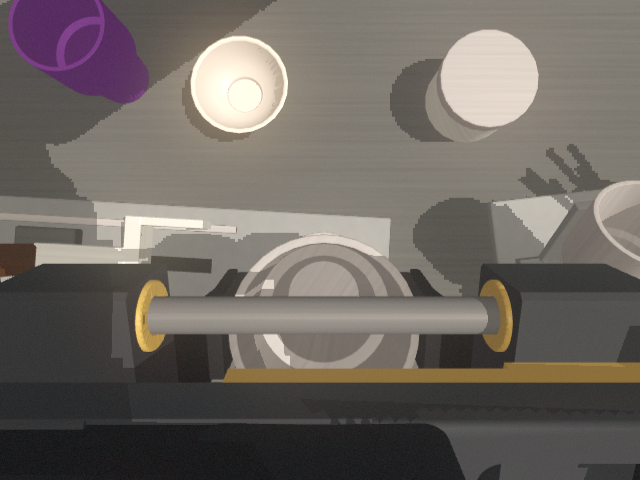

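```bash
cat >> h.py <<'E'
def circ(im,n,c,rad,col,ax=np.array([0,0,1.]),off=(0,0),k=1):
    ax=ax/np.linalg.norm(ax);u=np.cross(ax,[.3,1,.1]);u/=np.linalg.norm(u);v=np.cross(ax,u)
    for a in np.arange(0,2*np.pi,np.pi/24):
        q=(proj(n,c+rad*(np.cos(a)*u+np.sin(a)*v))-np.array(off)+.5)*k
        cv2.circle(im,(int(round(q[0])),int(round(q[1]))),1,col,-1)
E
python3 - <<'E'
from h import *
p,r,o=pose()
cupax=r.apply(RT.inv().apply(AX)); print('cup axis',cupax, 'tilt deg',np.degrees(np.arccos(cupax[2])))
G=p+.006*r.apply([0,1,0]); rim=G+.02*cupax; bot=rim-.09*cupax; print('rim',rim,'bot',bot)
im=eyes.camera('scene')[:,:,::-1]; im=cv2.resize(im[170:290,230:350],None,fx=5,fy=5,interpolation=cv2.INTER_CUBIC); kw=dict(off=(230,170),k=5)
circ(im,'scene',rim,.032,(0,0,255),cupax,**kw);circ(im,'scene',rim-.046*cupax,.032,(0,0,255),cupax,**kw);circ(im,'scene',bot,.022,(0,255,255),cupax,**kw)
circ(im,'scene',np.r_[BASE,.102],.032,(255,0,0),**kw)
im2=eyes.camera('wrist')[:,:,::-1].copy()
circ(im2,'wrist',rim,.032,(0,0,255),cupax);circ(im2,'wrist',rim,.029,(0,255,0),cupax)
im2=im2[190:400,180:470]; im2=cv2.resize(im2,None,fx=2,fy=2); 
cv2.imwrite('pics/o1.png',im);cv2.imwrite('pics/o2.png',im2)
E
```

```text
cup axis [-0.00236308  0.00109077  0.99999661] tilt deg 0.1491224026708359
rim [ 0.52008367 -0.08706289  0.215103  ] bot [ 0.52029635 -0.08716106  0.12510331]
```

View pics/o1.png

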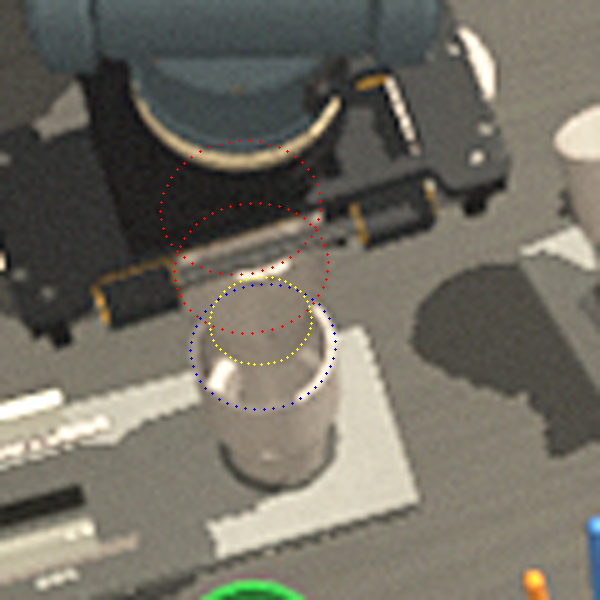

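View pics/o2.png

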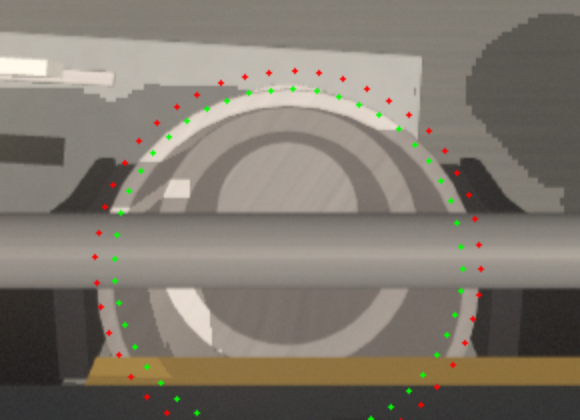

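```bash
python3 - <<'E'
from h import *
t=cv2.imread('pics/top0.png');s=cv2.imread('pics/scene0.png')
def c(n,im,x0,y0,w=40,h=36):
    o=cv2.resize(im[y0:y0+h,x0:x0+w],None,fx=10,fy=10,interpolation=cv2.INTER_CUBIC)
    circ(o,n,np.r_[BASE,.102],.032,(255,0,0),off=(x0,y0),k=10)
    circ(o,n,np.r_[BASE,.012],.022,(0,0,255),off=(x0,y0),k=10)
    return o
cv2.imwrite('pics/o3.png',np.hstack([c('top',t,346,226),c('scene',s,262,226,40,36)]))
E
```

```text
(no output)
```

View pics/o3.png

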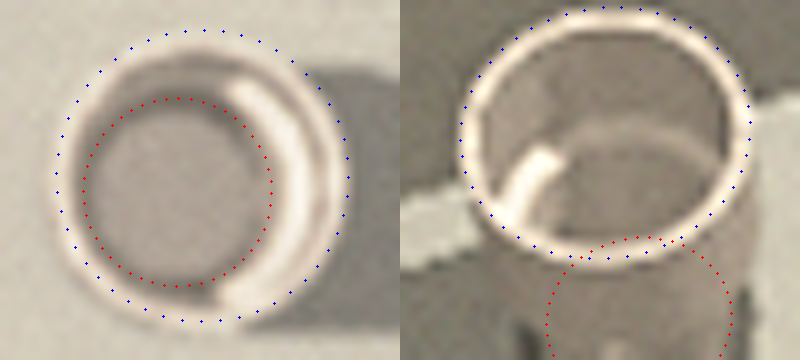

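```bash
python3 - <<'E'
from h import *
p,r,o=pose(); R=place(0.)
q=p+np.array([-.0012,-.0009,0]); s=plan(q,R,1)
plan(s[0]+[0,0,-.06],R,6,s)
E
```

```text
total deg [0.1 0.1 0.1] dist 0.0015
[-0.012, 0.003, -0.009, 0.0, 0.0, 0.001]
total deg [ 0.1  0.1 -0. ] dist 0.06
[0.026, 0.097, 0.0, 0.0, 0.0, -0.0]
[0.026, 0.096, 0.0, 0.0, 0.0, -0.0]
[0.026, 0.097, 0.0, 0.0, 0.0, -0.0]
[0.026, 0.096, 0.0, 0.0, 0.0, -0.0]
[0.026, 0.097, 0.001, 0.0, 0.0, -0.0]
[0.026, 0.096, -0.0, 0.0, 0.0, -0.0]
```

play_rows(series=[[0, -0.012, 0.003, -0.009, 0, 0, 0.001], [0, 0.026, 0.097, 0, 0, 0, 0], [0, 0.026, 0.097, 0, 0, 0, 0], [0, 0.026, 0.097, 0, 0, 0, 0], [0, 0, 0, 0, 0, 0, 0]])

```text
time: 9.33
position: [0.5179, -0.0877, 0.1667]
tool_rot: [-0.7, 0.095, 0.095, 0.701]
ft_force: [-0.3, -0.0, -2.0]
grip_width: 0.0637
```

```bash
python3 - <<'E'
from h import *
p,r,o=pose();print(p,o['ft_force'].round(2),o['moment'].round(2))
cv2.imwrite('pics/s9.png',cv2.resize(eyes.camera('scene')[170:290,230:350,::-1],None,fx=5,fy=5,interpolation=cv2.INTER_CUBIC))
E
```

```text
[ 0.51785534 -0.08774444  0.16674139] [-0.28 -0.04 -2.02] [ 0.03 -0.17  0.01]
```

View pics/s9.png

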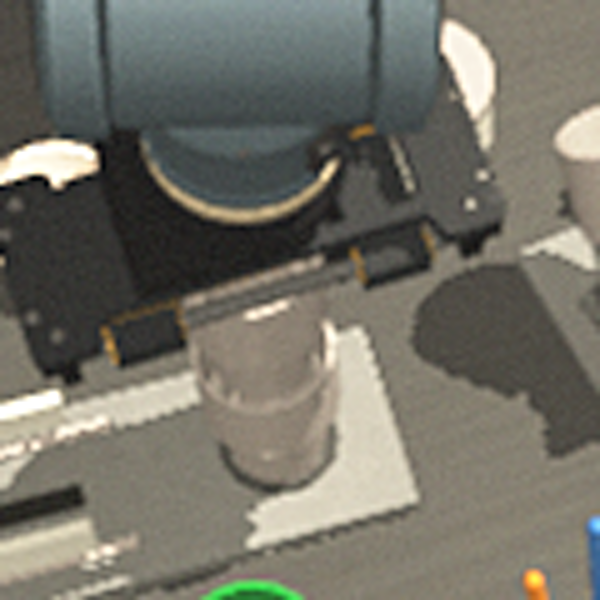

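play_rows(series=[[0, 0.026, 0.097, 0, 0, 0, 0], [0, 0.026, 0.097, 0, 0, 0, 0], [0, 0.016, 0.058, 0, 0, 0, 0], [0, 0.008, 0.03, 0, 0, 0, 0], [0, 0, 0, 0, 0, 0, 0], [0, 0, 0, 0, 0, 0, 0]])

```text
time: 9.88
position: [0.5194, -0.0883, 0.14]
tool_rot: [0.701, -0.093, -0.094, -0.701]
ft_force: [0.5, 0.1, -0.4]
grip_width: 0.0638
```

```bash
python3 - <<'E'
from h import *
p,r,o=pose();print(p,o['ft_force'].round(2),o['moment'].round(2))
R=place(0.);print(ptcp(BASE,.148,R))
cv2.imwrite('pics/s10.png',cv2.resize(eyes.camera('scene')[170:290,230:350,::-1],None,fx=5,fy=5,interpolation=cv2.INTER_CUBIC))
E
```

```text
[ 0.51940933 -0.08826377  0.13996027] [ 0.48  0.14 -0.38] [ 0.03 -0.22  0.04]
[ 0.52105291 -0.088       0.13379555]
```

View pics/s10.png

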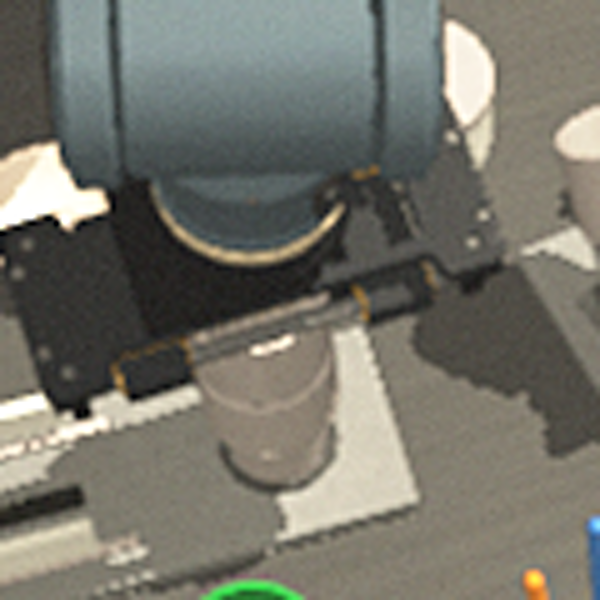

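play_rows(series=[[0, 0.004, 0.015, 0, 0, 0, 0], [0, 0.004, 0.015, 0, 0, 0, 0], [0, 0, 0, 0, 0, 0, 0], [0, 0, 0, 0, 0, 0, 0]])

```text
time: 10.27
position: [0.5194, -0.0883, 0.1372]
tool_rot: [0.701, -0.093, -0.094, -0.701]
ft_force: [-0.7, 0.1, -1.2]
grip_width: 0.0638
```

play_rows(series=[[0, 0.003, 0.01, 0, 0, 0, 0], [0, 0.003, 0.01, 0, 0, 0, 0], [0, 0, 0, 0, 0, 0, 0], [0, 0, 0, 0, 0, 0, 0]])

```text
time: 10.6
position: [0.5194, -0.0882, 0.1349]
tool_rot: [0.701, -0.093, -0.094, -0.701]
ft_force: [0.1, 0.3, -2.2]
grip_width: 0.0639
```

play_rows(series=[[0, 0.002, 0.008, 0, 0, 0, 0], [0, 0.002, 0.008, 0, 0, 0, 0], [0, 0, 0, 0, 0, 0, 0]])

```text
time: 10.85
position: [0.5194, -0.0882, 0.1332]
tool_rot: [0.701, -0.093, -0.094, -0.701]
ft_force: [-0.2, 0.6, -1.5]
grip_width: 0.0632
```

play_rows(series=[[0, 0.002, 0.008, 0, 0, 0, 0], [0, 0.002, 0.008, 0, 0, 0, 0], [0, 0, 0, 0, 0, 0, 0]])

```text
time: 11.1
position: [0.5193, -0.0882, 0.1315]
tool_rot: [0.701, -0.093, -0.094, -0.701]
ft_force: [-0.2, -0.2, -2.6]
grip_width: 0.0639
```

```bash
python3 - <<'E'
from h import *
p,r,o=pose()
cupax=r.apply(RT.inv().apply(AX)); 
G=p+.006*r.apply([0,1,0]); rim=G+.02*cupax; print(rim)
im2=eyes.camera('wrist')[:,:,::-1].copy()
circ(im2,'wrist',rim,.032,(0,0,255),cupax);circ(im2,'wrist',rim,.029,(0,255,0),cupax)
im2=im2[190:400,180:470]; im2=cv2.resize(im2,None,fx=2,fy=2); cv2.imwrite('pics/o4.png',im2)
cv2.imwrite('pics/s11.png',cv2.resize(eyes.camera('scene')[200:280,245:325,::-1],None,fx=8,fy=8,interpolation=cv2.INTER_CUBIC)[:600])
E
```

```text
[ 0.51783822 -0.08822266  0.1457281 ]
```

View pics/s11.png

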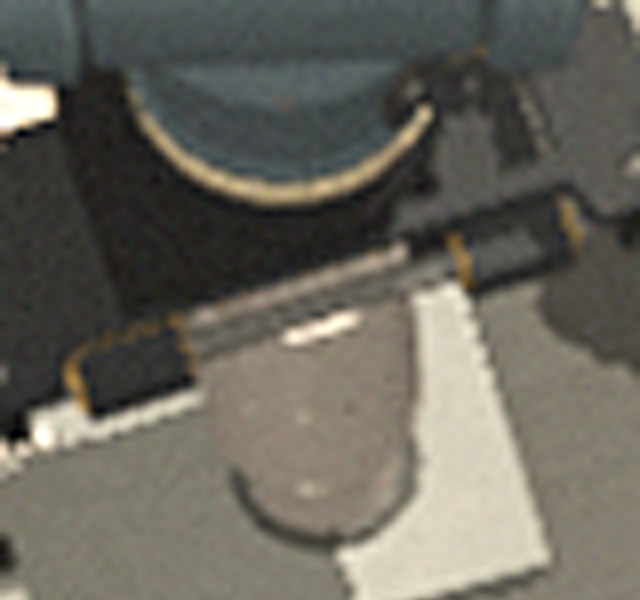

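View pics/o4.png

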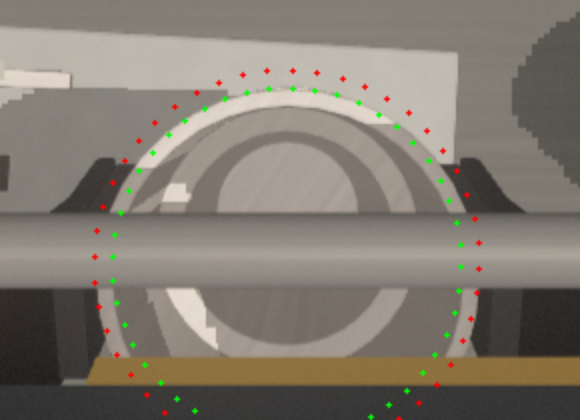

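play_rows(series=[[0, 0.002, 0.008, 0, 0, 0, 0], [0, 0.002, 0.008, 0, 0, 0, 0], [0, 0, 0, 0, 0, 0, 0]])

```text
time: 11.45
position: [0.5196, -0.0882, 0.1313]
tool_rot: [0.701, -0.093, -0.094, -0.701]
ft_force: [-1.6, 0.7, 6.4]
grip_width: 0.0636
```

play_rows(series=[[0, 0.002, 0.008, 0, 0, 0, 0], [0, 0.002, 0.008, 0, 0, 0, 0], [0, 0, 0, 0, 0, 0, 0]])

```text
time: 11.7
position: [0.5197, -0.0882, 0.1313]
tool_rot: [0.701, -0.093, -0.094, -0.701]
ft_force: [-1.6, 1.1, 15.6]
grip_width: 0.0636
```

play_rows(series=[[0, -0.003, -0.012, 0, 0, 0, 0], [0, -0.003, -0.012, 0, 0, 0, 0], [0, 0, 0, 0, 0, 0, 0]])

```text
time: 11.95
position: [0.5197, -0.0883, 0.1313]
tool_rot: [0.701, -0.093, -0.093, -0.701]
ft_force: [0.1, 0.4, 3.6]
grip_width: 0.0639
```

play_rows(series=[[1, 0, 0, 0, 0, 0, 0], [1, 0, 0, 0, 0, 0, 0], [1, 0, 0, 0, 0, 0, 0], [1, 0, 0, 0, 0, 0, 0], [1, -0.026, -0.097, 0, 0, 0, 0], [1, -0.04, -0.15, 0, 0, 0, 0], [1, -0.04, -0.15, 0, 0, 0, 0], [1, -0.05, -0.19, 0, 0, 0, 0], [1, -0.05, -0.19, 0, 0, 0, 0], [1, -0.05, -0.19, 0, 0, 0, 0], [1, -0.026, -0.097, 0, 0, 0, 0], [1, 0, 0, 0, 0, 0, 0]])

```text
time: 12.95
position: [0.5215, -0.0887, 0.2436]
tool_rot: [0.702, -0.091, -0.092, -0.7]
ft_force: [-0.5, -0.3, 0.0]
grip_width: 0.0867
```

```bash
python3 - <<'E'
from h import *
p,r,o=pose();print(p,o['q'].round(2))
for n in('scene','top','wrist'):
    im=eyes.camera(n)[:,:,::-1]; 
    if n=='scene': im=cv2.resize(im[170:290,220:380],None,fx=5,fy=5)
    cv2.imwrite(f'pics/{n}12.png',im)
E
```

```text
[ 0.52147967 -0.08869457  0.24364146] [-0.33  0.51  1.51 -0.09  1.37 -1.88]
```

View pics/scene12.png

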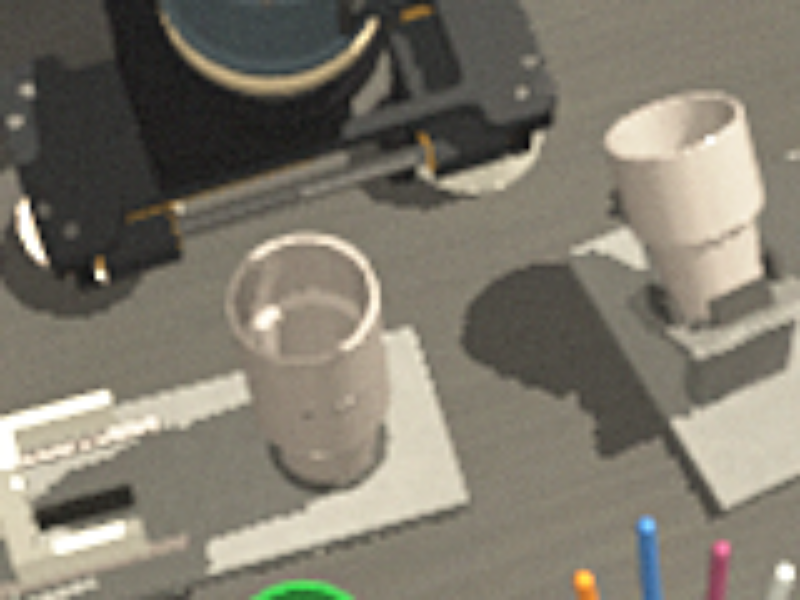

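View pics/wrist12.png

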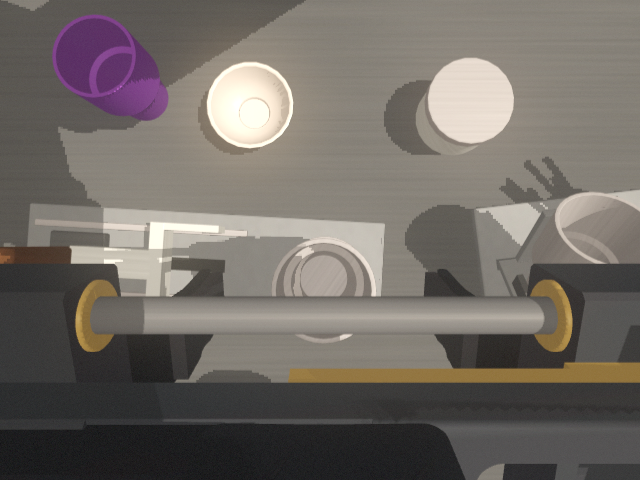

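```bash
sed -i 's/RIMB=np.array(\[0.4807,0.0990,0.1255\])/RIMB=np.array([0.4807,0.0990,0.1255])+.0009*UX-.001*Ry+.0025*AX/' h.py; python3 - <<'E'
from h import *
print(tcp(RIMB,.09)); plan(tcp(RIMB,.09),RT,10)
E
```

```text
[0.4381847 0.0931872 0.1910429]
total deg [  0.2  -6.5 -35.2] dist 0.2046
[-0.065, 0.069, 0.181, 0.0, -0.004, -0.02]
[-0.068, 0.065, 0.182, 0.0, -0.003, -0.019]
[-0.069, 0.06, 0.183, 0.0, -0.004, -0.02]
[-0.071, 0.057, 0.184, 0.001, -0.003, -0.019]
[-0.072, 0.052, 0.184, -0.0, -0.004, -0.02]
[-0.073, 0.048, 0.185, -0.0, -0.004, -0.019]
[-0.073, 0.044, 0.186, -0.0, -0.003, -0.02]
[-0.075, 0.039, 0.186, 0.0, -0.004, -0.02]
[-0.074, 0.034, 0.188, 0.0, -0.004, -0.019]
[-0.074, 0.03, 0.188, 0.0, -0.003, -0.02]
```

play_rows(series=[[1, -0.065, 0.069, 0.181, 0, -0.004, -0.02], [1, -0.068, 0.065, 0.182, 0, -0.003, -0.019], [1, -0.069, 0.06, 0.183, 0, -0.004, -0.02], [1, -0.071, 0.057, 0.184, 0.001, -0.003, -0.019], [1, -0.072, 0.052, 0.184, 0, -0.004, -0.02], [1, -0.073, 0.048, 0.185, 0, -0.004, -0.019], [1, -0.073, 0.044, 0.186, 0, -0.003, -0.02], [1, -0.075, 0.039, 0.186, 0, -0.004, -0.02], [1, -0.074, 0.034, 0.188, 0, -0.004, -0.019], [1, -0.074, 0.03, 0.188, 0, -0.003, -0.02], [1, 0, 0, 0, 0, 0, 0], [1, 0, 0, 0, 0, 0, 0]])

```text
time: 14.1
position: [0.4365, 0.0936, 0.1902]
tool_rot: [-0.689, -0.161, -0.082, 0.702]
ft_force: [0.3, 0.4, -0.5]
grip_width: 0.0872
```

```bash
python3 - <<'E'
from h import *
p,r,o=pose();print(p,o['q'].round(2)); plan(tcp(RIMB,.09),RT,1)
im=eyes.camera('wrist')[:,:,::-1].copy()
circ(im,'wrist',RIMB,.032,(0,0,255),AX)
cv2.imwrite('pics/w13.png',im)
E
```

```text
[0.43653798 0.09359377 0.19018308] [-0.08  0.32  2.16  0.2   0.33 -1.95]
total deg [ 0.   0.1 -0.2] dist 0.0019
[0.018, -0.003, -0.006, 0.0, 0.0, -0.001]
```

View pics/w13.png

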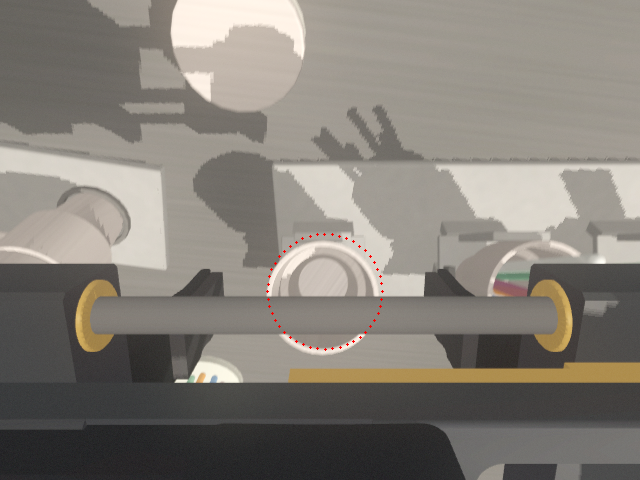

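```bash
python3 - <<'E'
import cv2
im=cv2.imread('pics/w13.png'); cv2.imwrite('pics/w13z.png',cv2.resize(im[222:366,256:400],None,fx=4,fy=4,interpolation=cv2.INTER_CUBIC))
E
```

```text
(no output)
```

View pics/w13z.png

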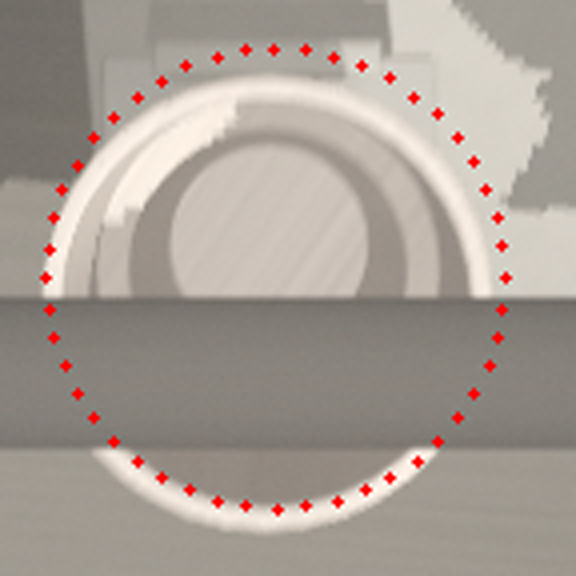

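```bash
sed -i 's/+.0009\*UX-.001\*Ry+.0025\*AX/+.0034*UX-.0022*Ry+.001*AX/' h.py; python3 - <<'E'
from h import *
plan(tcp(RIMB,.04),RT,5)
s=plan(tcp(RIMB),RT,9)
E
```

```text
total deg [0.1 0.  0. ] dist 0.0512
[0.03, 0.098, -0.001, 0.0, 0.0, 0.0]
[0.03, 0.098, -0.002, 0.0, 0.0, 0.0]
[0.03, 0.097, -0.001, 0.0, 0.0, 0.0]
[0.03, 0.098, -0.002, 0.0, 0.0, 0.0]
[0.03, 0.098, -0.001, 0.001, 0.0, 0.0]
total deg [0.1 0.  0. ] dist 0.0912
[0.028, 0.097, -0.001, 0.0, 0.0, 0.0]
[0.028, 0.098, -0.001, 0.0, 0.0, 0.0]
[0.029, 0.097, -0.0, 0.0, 0.0, 0.0]
[0.028, 0.097, -0.001, 0.0, 0.0, 0.0]
[0.028, 0.097, -0.001, 0.0, 0.0, 0.0]
[0.028, 0.098, -0.001, 0.0, 0.0, 0.0]
[0.028, 0.097, -0.0, 0.0, 0.0, 0.0]
[0.029, 0.097, -0.001, 0.0, 0.0, 0.0]
[0.028, 0.098, -0.001, 0.001, 0.0, 0.0]
```

play_rows(series=[[1, 0.03, 0.098, -0.002, 0, 0, 0], [1, 0.03, 0.098, -0.002, 0, 0, 0], [1, 0.03, 0.097, -0.001, 0, 0, 0], [1, 0.03, 0.098, -0.002, 0, 0, 0], [1, 0.03, 0.098, -0.001, 0, 0, 0], [1, 0, 0, 0, 0, 0, 0], [1, 0, 0, 0, 0, 0, 0]])

```text
time: 14.73
position: [0.4706, 0.0949, 0.1504]
tool_rot: [-0.689, -0.162, -0.085, 0.702]
ft_force: [-0.4, -0.4, 0.2]
grip_width: 0.0867
```

```bash
python3 - <<'E'
from h import *
p,r,o=pose();print(p,o['q'].round(2)); plan(tcp(RIMB,0),RT,4)
im=eyes.camera('wrist')[:,:,::-1].copy()
circ(im,'wrist',RIMB,.032,(0,0,255),AX)
cv2.imwrite('pics/w14.png',im)
cv2.imwrite('pics/s14.png',cv2.resize(eyes.camera('scene')[90:240,300:460,::-1],None,fx=4,fy=4))
E
```

```text
[0.47064658 0.09491021 0.15041033] [-0.07  0.44  2.13  0.27  0.23 -2.  ]
total deg [ 0.1 -0.1  0.1] dist 0.0396
[0.024, 0.096, 0.002, 0.0, -0.0, 0.0]
[0.023, 0.096, 0.002, 0.0, -0.0, 0.0]
[0.024, 0.097, 0.002, 0.0, -0.0, 0.0]
[0.023, 0.096, 0.002, 0.001, -0.0, 0.001]
```

View pics/w14.png

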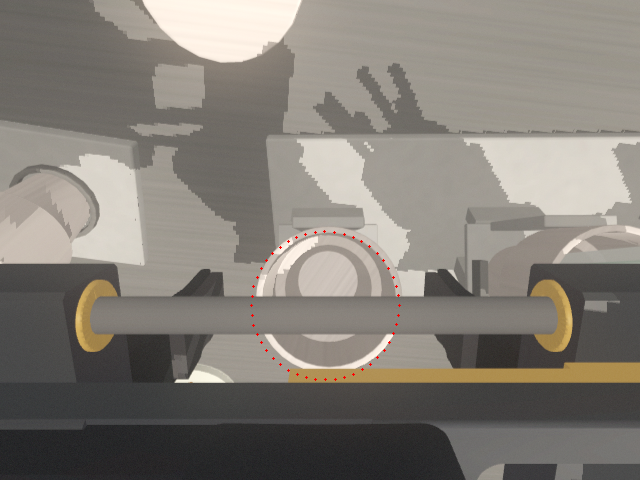

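View pics/s14.png

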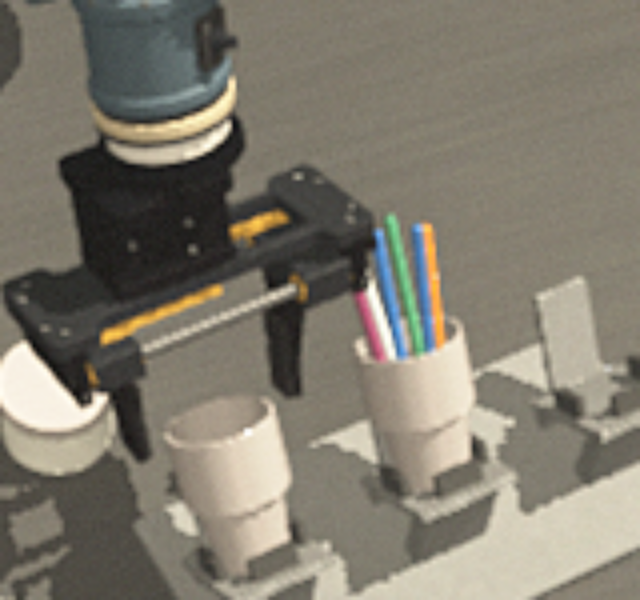

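play_rows(series=[[1, 0.018, 0.072, 0, 0, 0, 0], [1, 0.018, 0.072, 0, 0, 0, 0], [1, 0.018, 0.072, 0, 0, 0, 0], [1, 0.018, 0.072, 0, 0, 0, 0], [1, 0.018, 0.072, 0, 0, 0, 0], [1, 0, 0.025, 0, 0, 0, 0], [1, 0, 0, 0, 0, 0, 0], [1, 0, 0, 0, 0, 0, 0]])

```text
time: 15.5
position: [0.4909, 0.0979, 0.1173]
tool_rot: [-0.689, -0.162, -0.084, 0.702]
ft_force: [0.3, -1.0, -0.4]
grip_width: 0.0872
```

```bash
python3 - <<'E'
from h import *
p,r,o=pose();print(p,o['q'].round(2),o['ft_force'].round(2)); plan(tcp(RIMB,0),RT,1)
im=eyes.camera('wrist')[:,:,::-1].copy()
cv2.imwrite('pics/w15.png',im)
cv2.imwrite('pics/s15.png',cv2.resize(eyes.camera('scene')[90:240,300:460,::-1],None,fx=4,fy=4))
E
```

```text
[0.49085751 0.09793788 0.11729571] [-0.06  0.54  2.1   0.36  0.17 -2.08] [ 0.28 -1.   -0.41]
total deg [ 0.1 -0.   0. ] dist 0.0017
[0.016, 0.004, -0.0, 0.0, -0.0, 0.0]
```

View pics/w15.png

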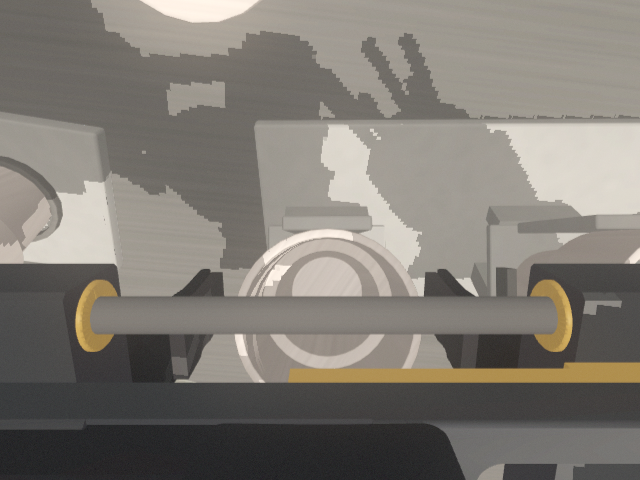

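View pics/s15.png

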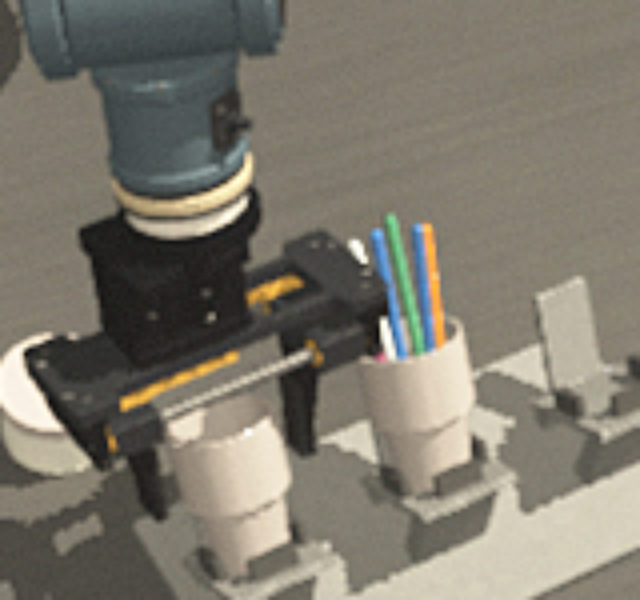

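play_rows(series=[[0, 0.008, 0.004, 0, 0, 0, 0], [0, 0, 0, 0, 0, 0, 0], [0, 0, 0, 0, 0, 0, 0], [0, 0, 0, 0, 0, 0, 0], [0, 0, 0, 0, 0, 0, 0]])

```text
time: 16.02
position: [0.492, 0.0981, 0.1178]
tool_rot: [-0.689, -0.162, -0.084, 0.702]
ft_force: [-0.5, 1.0, 0.4]
grip_width: 0.0639
```

play_rows(series=[[0, -0.013, -0.048, 0, 0, 0, 0], [0, -0.026, -0.097, 0, 0, 0, 0], [0, -0.026, -0.097, 0, 0, 0, 0], [0, -0.026, -0.097, 0, 0, 0, 0], [0, -0.026, -0.097, 0, 0, 0, 0], [0, -0.026, -0.097, 0, 0, 0, 0], [0, -0.013, -0.048, 0, 0, 0, 0], [0, 0, 0, 0, 0, 0, 0]])

```text
time: 16.68
position: [0.4569, 0.0942, 0.1681]
tool_rot: [-0.689, -0.163, -0.085, 0.701]
ft_force: [0.1, 0.1, -1.6]
grip_width: 0.0641
```

```bash
python3 - <<'E'
from h import *
p,r,o=pose();print(p,o['q'].round(2),o['ft_force'].round(2),o['grip_width'])
cv2.imwrite('pics/s16.png',cv2.resize(eyes.camera('scene')[90:240,300:460,::-1],None,fx=4,fy=4))
s=plan(p+[0,0,.14],tilt(5),8)
R=place(0.); P=ptcp(BASE,.194,R); print(P)
plan(np.r_[P[:2],.29],R,10,s)
E
```

```text
[0.45691129 0.0941538  0.16806585] [-0.08  0.39  2.14  0.24  0.27 -1.98] [ 0.13  0.13 -1.64] 0.06414944441807088
total deg [ 0.1 -0.  15.2] dist 0.1404
[0.06, -0.165, -0.0, 0.0, -0.0, 0.011]
[0.054, -0.167, -0.0, 0.0, -0.0, 0.01]
[0.049, -0.168, -0.001, 0.0, -0.0, 0.011]
[0.043, -0.171, 0.0, 0.0, -0.0, 0.01]
[0.038, -0.171, -0.0, 0.0, -0.0, 0.011]
[0.032, -0.173, -0.0, 0.0, -0.0, 0.01]
[0.026, -0.173, -0.001, 0.001, -0.0, 0.011]
[0.02, -0.175, 0.001, -0.0, -0.0, 0.01]
[ 0.52105291 -0.088       0.17979555]
total deg [ 0.5  6.4 20. ] dist 0.194
[0.042, 0.022, -0.188, 0.0, 0.004, 0.011]
[0.044, 0.02, -0.188, 0.001, 0.003, 0.011]
[0.047, 0.018, -0.187, -0.0, 0.004, 0.011]
[0.051, 0.016, -0.187, 0.0, 0.003, 0.012]
[0.052, 0.014, -0.186, 0.0, 0.004, 0.011]
[0.055, 0.013, -0.186, 0.001, 0.003, 0.011]
[0.058, 0.01, -0.185, -0.0, 0.004, 0.011]
[0.06, 0.008, -0.184, 0.0, 0.004, 0.011]
[0.062, 0.006, -0.184, 0.0, 0.003, 0.011]
[0.064, 0.003, -0.183, 0.001, 0.004, 0.011]
```

View pics/s16.png

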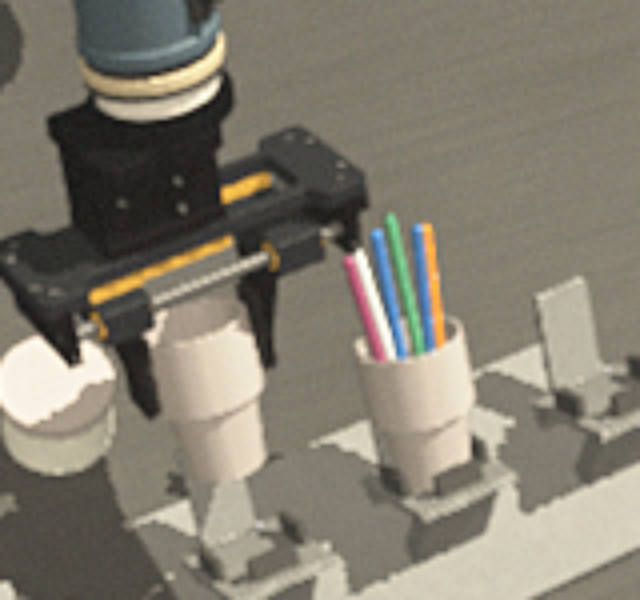

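play_rows(series=[[0, 0.03, -0.09, -0.01, 0, 0, 0.006], [0, 0.054, -0.167, -0.01, 0, 0, 0.01], [0, 0.049, -0.168, 0, 0, 0, 0.011], [0, 0.043, -0.171, 0, 0, 0, 0.01], [0, 0.038, -0.171, 0, 0, 0, 0.011], [0, 0.032, -0.173, 0, 0, 0, 0.01], [0, 0.026, -0.173, 0, 0, 0, 0.011], [0, 0.02, -0.175, 0, 0, 0, 0.01], [0, 0.015, -0.09, 0, 0, 0, 0.006], [0, 0.042, 0.022, -0.15, 0, 0.004, 0.011], [0, 0.044, 0.02, -0.188, 0.001, 0.003, 0.011], [0, 0.047, 0.018, -0.187, 0, 0.004, 0.011]])

```text
time: 17.73
position: [0.4749, 0.041, 0.3029]
tool_rot: [-0.706, -0.02, 0.035, 0.707]
ft_force: [0.8, 0.6, -1.1]
grip_width: 0.0637
```

play_rows(series=[[0, 0.051, 0.016, -0.187, 0, 0.003, 0.012], [0, 0.052, 0.014, -0.186, 0, 0.004, 0.011], [0, 0.055, 0.013, -0.186, 0.001, 0.003, 0.011], [0, 0.058, 0.01, -0.185, 0, 0.004, 0.011], [0, 0.06, 0.008, -0.184, 0, 0.004, 0.011], [0, 0.062, 0.006, -0.184, 0, 0.003, 0.011], [0, 0.064, 0.003, -0.183, 0.001, 0.004, 0.011], [0, 0, 0, 0, 0, 0, 0], [0, 0, 0, 0, 0, 0, 0]])

```text
time: 18.48
position: [0.52, -0.0871, 0.2892]
tool_rot: [0.701, -0.095, -0.093, -0.7]
ft_force: [-0.2, 0.5, -0.2]
grip_width: 0.0643
```

```bash
python3 - <<'E'
from h import *
p,r,o=pose();print(p,o['q'].round(2),o['ft_force'].round(2),o['grip_width'])
R=place(0.); P=ptcp(BASE,.194,R); print(P)
plan(np.r_[P[:2],.25],R,4)
# stack rim from wrist12 pose unavailable; wrist now
cupax=r.apply(RT.inv().apply(AX)); G=p+.006*r.apply([0,1,0]); rim=G+.02*cupax; print(rim,cupax)
im2=eyes.camera('wrist')[:,:,::-1].copy()
circ(im2,'wrist',rim,.032,(0,0,255),cupax);circ(im2,'wrist',rim,.029,(0,255,0),cupax)
cv2.imwrite('pics/o17.png',cv2.resize(im2[190:400,180:470],None,fx=2,fy=2))
E
```

```text
[ 0.51995184 -0.08713621  0.28923312] [-0.33  0.46  1.46 -0.09  1.47 -1.88] [-0.22  0.47 -0.17] 0.06426873760448268
[ 0.52105291 -0.088       0.17979555]
total deg [ 0.  -0.2 -0.2] dist 0.0393
[0.028, 0.094, -0.002, 0.0, -0.0, -0.0]
[0.029, 0.094, -0.002, 0.0, -0.001, -0.001]
[0.028, 0.094, -0.002, 0.0, 0.0, 0.0]
[0.028, 0.094, -0.002, 0.0, -0.0, -0.0]
[ 0.51845592 -0.08710873  0.30344365] [0.00401128 0.0016177  0.99999065]
```

View pics/o17.png

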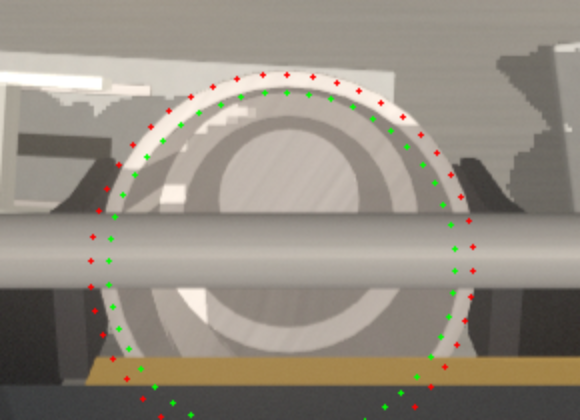

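play_rows(series=[[0, 0.02, -0.004, -0.014, 0, -0.001, -0.001], [0, 0.02, 0.07, 0, 0, 0, -0.001], [0, 0.026, 0.097, 0, 0, 0, 0], [0, 0.026, 0.097, 0, 0, 0, 0], [0, 0.026, 0.097, 0, 0, 0, 0], [0, 0.026, 0.097, 0, 0, 0, 0], [0, 0.026, 0.097, 0, 0, 0, 0], [0, 0, 0, 0, 0, 0, 0], [0, 0, 0, 0, 0, 0, 0]])

```text
time: 19.28
position: [0.5213, -0.0877, 0.232]
tool_rot: [0.702, -0.091, -0.092, -0.701]
ft_force: [0.1, -0.7, -0.5]
grip_width: 0.0639
```

```bash
python3 - <<'E'
from h import *
p,r,o=pose();print(p,o['ft_force'].round(2))
cupax=r.apply(RT.inv().apply(AX)); print(cupax)
G=p+.006*r.apply([0,1,0]); rim=G+.016*cupax; bot=rim-.09*cupax
im=eyes.camera('scene')[:,:,::-1]; im=cv2.resize(im[170:290,230:350],None,fx=5,fy=5,interpolation=cv2.INTER_CUBIC); kw=dict(off=(230,170),k=5)
cv2.imwrite('pics/s18.png',im)
E
```

```text
[ 0.52128966 -0.08770909  0.23200152] [ 0.07 -0.69 -0.49]
[-0.00118316  0.00105945  0.99999874]
```

View pics/s18.png

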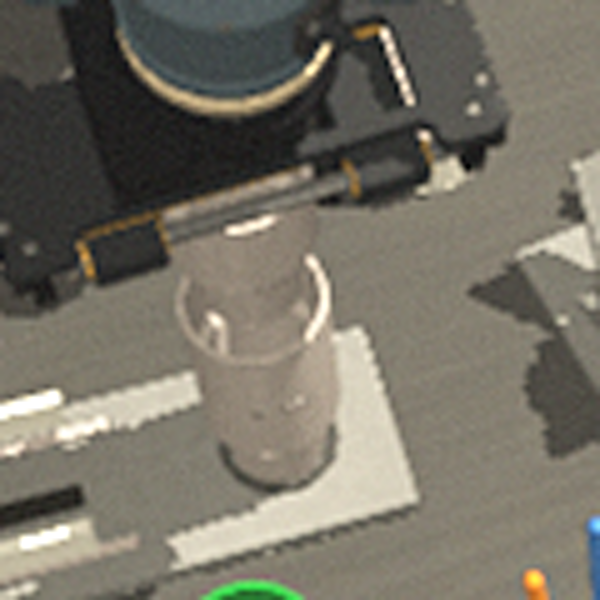

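play_rows(series=[[0, 0.028, 0.097, -0.003, 0, 0, 0], [0, 0.026, 0.097, 0, 0, 0, 0], [0, 0.026, 0.097, 0, 0, 0, 0], [0, 0.018, 0.068, 0, 0, 0, 0], [0, 0.01, 0.04, 0, 0, 0, 0], [0, 0, 0, 0, 0, 0, 0], [0, 0, 0, 0, 0, 0, 0]])

```text
time: 19.92
position: [0.5219, -0.0882, 0.1913]
tool_rot: [0.702, -0.091, -0.092, -0.701]
ft_force: [-0.1, -0.4, -1.0]
grip_width: 0.0635
```

play_rows(series=[[0, 0.004, 0.015, 0, 0, 0, 0], [0, 0.004, 0.015, 0, 0, 0, 0], [0, 0, 0, 0, 0, 0, 0]])

```text
time: 20.17
position: [0.5221, -0.0882, 0.1886]
tool_rot: [0.702, -0.09, -0.092, -0.7]
ft_force: [0.4, 0.5, -0.9]
grip_width: 0.0636
```

play_rows(series=[[0, 0.003, 0.01, 0, 0, 0, 0], [0, 0.003, 0.01, 0, 0, 0, 0], [0, 0, 0, 0, 0, 0, 0]])

```text
time: 20.42
position: [0.522, -0.0882, 0.1863]
tool_rot: [0.702, -0.091, -0.092, -0.701]
ft_force: [0.1, -0.1, -1.4]
grip_width: 0.0636
```

play_rows(series=[[0, 0.003, 0.01, 0, 0, 0, 0], [0, 0.003, 0.01, 0, 0, 0, 0], [0, 0, 0, 0, 0, 0, 0]])

```text
time: 20.67
position: [0.522, -0.0882, 0.1841]
tool_rot: [0.702, -0.091, -0.092, -0.701]
ft_force: [-0.1, 0.9, -0.3]
grip_width: 0.0638
```

play_rows(series=[[0, 0.002, 0.008, 0, 0, 0, 0], [0, 0.002, 0.008, 0, 0, 0, 0], [0, 0, 0, 0, 0, 0, 0]])

```text
time: 20.92
position: [0.522, -0.0882, 0.1825]
tool_rot: [0.702, -0.091, -0.092, -0.701]
ft_force: [0.5, -0.0, -1.1]
grip_width: 0.0638
```

play_rows(series=[[0, 0.002, 0.008, 0, 0, 0, 0], [0, 0.002, 0.008, 0, 0, 0, 0], [0, 0, 0, 0, 0, 0, 0]])

```text
time: 21.17
position: [0.522, -0.0882, 0.1809]
tool_rot: [0.702, -0.091, -0.092, -0.701]
ft_force: [0.1, 0.2, -0.9]
grip_width: 0.0636
```

play_rows(series=[[0, 0.002, 0.008, 0, 0, 0, 0], [0, 0.002, 0.008, 0, 0, 0, 0], [0, 0, 0, 0, 0, 0, 0]])

```text
time: 21.42
position: [0.522, -0.0882, 0.1792]
tool_rot: [0.702, -0.091, -0.092, -0.701]
ft_force: [-0.3, 0.4, -0.6]
grip_width: 0.0636
```

play_rows(series=[[0, 0.002, 0.008, 0, 0, 0, 0], [0, 0, 0, 0, 0, 0, 0]])

```text
time: 21.58
position: [0.5221, -0.0884, 0.179]
tool_rot: [0.702, -0.091, -0.092, -0.7]
ft_force: [-0.3, 0.2, 1.1]
grip_width: 0.0635
```

play_rows(series=[[0, 0.002, 0.008, 0, 0, 0, 0], [0, 0, 0, 0, 0, 0, 0]])

```text
time: 21.75
position: [0.5222, -0.0885, 0.1789]
tool_rot: [0.702, -0.091, -0.092, -0.7]
ft_force: [-1.1, 0.2, 7.0]
grip_width: 0.0637
```

play_rows(series=[[0, -0.002, -0.007, 0, 0, 0, 0], [0, 0, 0, 0, 0, 0, 0], [1, 0, 0, 0, 0, 0, 0], [1, 0, 0, 0, 0, 0, 0], [1, 0, 0, 0, 0, 0, 0], [1, 0, 0, 0, 0, 0, 0], [1, -0.026, -0.097, 0, 0, 0, 0], [1, -0.04, -0.15, 0, 0, 0, 0], [1, -0.05, -0.19, 0, 0, 0, 0], [1, -0.05, -0.19, 0, 0, 0, 0], [1, -0.026, -0.097, 0, 0, 0, 0], [1, 0, 0, 0, 0, 0, 0]])

```text
time: 22.75
position: [0.5234, -0.0885, 0.256]
tool_rot: [0.703, -0.089, -0.09, -0.7]
ft_force: [0.5, -0.3, -0.4]
grip_width: 0.0868
```

```bash
python3 - <<'E'
from h import *
p,r,o=pose();print(p,o['q'].round(2),o['ft_force'].round(2))
im=eyes.camera('scene')[:,:,::-1]; im=cv2.resize(im[180:300,200:340],None,fx=5,fy=5,interpolation=cv2.INTER_CUBIC); kw=dict(off=(200,180),k=5)
im0=im.copy()
circ(im,'scene',np.r_[BASE,.194],.032,(0,0,255),**kw);circ(im,'scene',np.r_[BASE,.148],.032,(0,255,255),**kw);circ(im,'scene',np.r_[BASE,.102],.032,(255,0,0),**kw)
cv2.imwrite('pics/s19.png',im0[:, :]); cv2.imwrite('pics/s19o.png',im)
E
```

```text
[ 0.52338923 -0.08853886  0.25604736] [-0.33  0.49  1.5  -0.09  1.39 -1.88] [ 0.52 -0.32 -0.4 ]
```

View pics/s19.png

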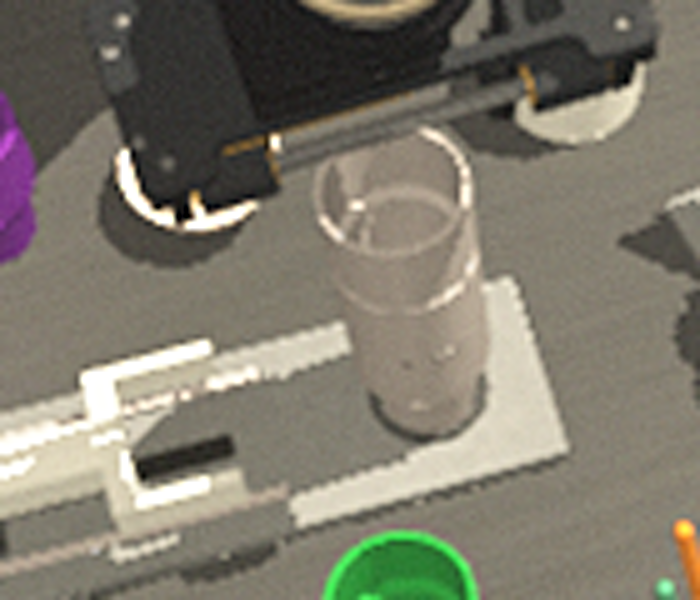

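View pics/s19o.png

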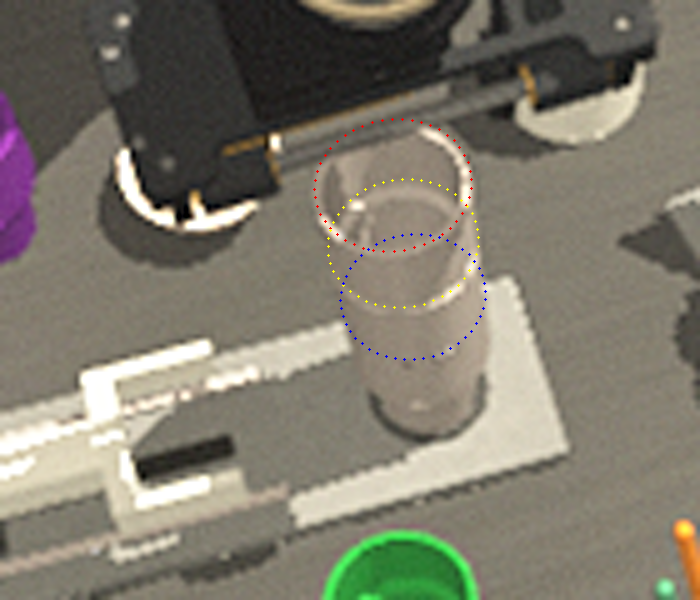

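```bash
cat >> h.py <<'E'
sy=np.array([.0573,.9984,0]);sx=np.array([.9984,-.0573,0]);POST=np.array([.5055,-.3153,.112])
RK=toolR(np.array([0,0,-1.]),sx)
E
python3 - <<'E'
from h import *
P=POST-.040*sy; P[2]=.20; print(P)
s=plan(P,RK,16)
E
```

```text
[ 0.503208 -0.355236  0.2     ]
total deg [ 12.   92.8 -11.1] dist 0.2731
[-0.003, 0.037, -0.167, 0.004, 0.032, -0.004]
[0.013, 0.034, -0.166, 0.004, 0.032, -0.004]
[0.029, 0.033, -0.165, 0.004, 0.033, -0.004]
[0.046, 0.031, -0.162, 0.005, 0.032, -0.003]
[0.061, 0.029, -0.156, 0.004, 0.032, -0.004]
[0.077, 0.028, -0.15, 0.004, 0.032, -0.004]
[0.091, 0.027, -0.142, 0.004, 0.033, -0.004]
[0.105, 0.027, -0.132, 0.004, 0.032, -0.004]
[0.117, 0.027, -0.122, 0.005, 0.032, -0.004]
[0.129, 0.026, -0.109, 0.004, 0.032, -0.004]
[0.138, 0.027, -0.096, 0.004, 0.033, -0.003]
[0.147, 0.027, -0.082, 0.004, 0.032, -0.004]
[0.155, 0.028, -0.067, 0.004, 0.032, -0.004]
[0.16, 0.029, -0.051, 0.004, 0.032, -0.004]
[0.164, 0.03, -0.035, 0.005, 0.032, -0.004]
[0.167, 0.033, -0.02, 0.004, 0.033, -0.004]
```

play_rows(series=[[1, -0.04, -0.15, 0, 0, 0, 0], [1, -0.05, -0.19, 0, 0, 0, 0], [0, -0.003, 0.037, -0.167, 0.004, 0.032, -0.004], [0, 0.013, 0.034, -0.166, 0.004, 0.032, -0.004], [0, 0.029, 0.033, -0.165, 0.004, 0.033, -0.004], [0, 0.046, 0.031, -0.162, 0.005, 0.032, -0.003], [0, 0.061, 0.029, -0.156, 0.004, 0.032, -0.004], [0, 0.077, 0.028, -0.15, 0.004, 0.032, -0.004], [0, 0.091, 0.027, -0.142, 0.004, 0.033, -0.004], [0, 0.105, 0.027, -0.132, 0.004, 0.032, -0.004], [0, 0.117, 0.027, -0.122, 0.005, 0.032, -0.004], [0, 0.129, 0.026, -0.109, 0.004, 0.032, -0.004]])

```text
time: 23.8
position: [0.5088, -0.2553, 0.2526]
tool_rot: [0.616, -0.385, 0.308, -0.615]
ft_force: [0.3, 0.4, 0.5]
grip_width: 0.0284
```

play_rows(series=[[0, 0.138, 0.027, -0.096, 0.004, 0.033, -0.003], [0, 0.147, 0.027, -0.082, 0.004, 0.032, -0.004], [0, 0.155, 0.028, -0.067, 0.004, 0.032, -0.004], [0, 0.16, 0.029, -0.051, 0.004, 0.032, -0.004], [0, 0.164, 0.03, -0.035, 0.005, 0.032, -0.004], [0, 0.167, 0.033, -0.02, 0.004, 0.033, -0.004], [0, 0, 0, 0, 0, 0, 0], [0, 0, 0, 0, 0, 0, 0]])

```text
time: 24.47
position: [0.5014, -0.3546, 0.2323]
tool_rot: [-0.486, 0.516, -0.512, 0.485]
ft_force: [0.2, 0.0, 0.2]
grip_width: 0.0006
```

```bash
python3 - <<'E'
from h import *
p,r,o=pose();print(p,o['q'].round(2),o['ft_force'].round(2),o['grip_width'])
P=POST-.040*sy; P[2]=.09; plan(P,RK,8)
for n in('scene','top'): cv2.imwrite(f'pics/{n}20.png',eyes.camera(n)[:,:,::-1])
E
```

```text
[ 0.50140091 -0.35458821  0.23227017] [-0.8   0.53  1.47 -0.    1.14 -0.74] [0.19 0.04 0.2 ] 0.0006103679376771137
total deg [ 0.3 -0.  -0.1] dist 0.1423
[0.001, 0.178, 0.003, 0.0, -0.0, -0.0]
[0.001, 0.178, 0.003, 0.0, -0.0, -0.0]
[0.001, 0.177, 0.004, 0.001, -0.0, -0.0]
[0.002, 0.178, 0.002, -0.0, -0.0, -0.0]
[0.001, 0.178, 0.003, -0.0, -0.0, -0.001]
[0.0, 0.178, 0.002, 0.0, -0.0, 0.0]
[0.001, 0.178, 0.003, 0.0, -0.0, 0.0]
[0.0, 0.178, 0.003, 0.001, -0.0, 0.0]
```

View pics/scene20.png

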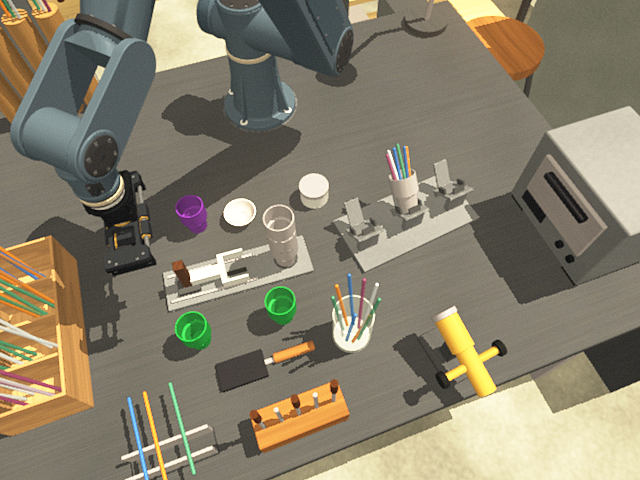

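play_rows(series=[[0, 0.001, 0.178, 0.003, 0, 0, 0], [0, 0.001, 0.178, 0.003, 0, 0, 0], [0, 0.001, 0.178, 0.003, 0, 0, 0], [0, 0.001, 0.178, 0.003, 0, 0, 0], [0, 0.001, 0.178, 0.003, 0, 0, 0], [0, 0, 0.178, 0.003, 0, 0, 0], [0, 0, 0.178, 0.003, 0, 0, 0], [0, 0, 0.15, 0.003, 0, 0, 0], [0, 0, 0, 0, 0, 0, 0], [0, 0, 0, 0, 0, 0, 0]])

```text
time: 25.4
position: [0.5043, -0.3542, 0.0936]
tool_rot: [-0.486, 0.515, -0.512, 0.485]
ft_force: [0.2, 0.3, 0.4]
grip_width: 0.0003
```

```bash
python3 - <<'E'
from h import *
p,r,o=pose();print(p,o['ft_force'].round(2)); P=POST-.02*sy;P[2]=.092; plan(P,RK,2)
plan(p+.11*sy,RK,10)
for n in('scene','wrist'):
    im=eyes.camera(n)[:,:,::-1]
    cv2.imwrite(f'pics/{n}21.png',im if n=='wrist' else cv2.resize(im[180:320,100:300],None,fx=4,fy=4))
E
```

```text
[ 0.50429176 -0.35424435  0.09363544] [0.23 0.33 0.44]
total deg [ 0.2  0.1 -0.1] dist 0.019
[-0.095, 0.008, -0.005, 0.001, 0.0, -0.0]
[-0.094, 0.009, -0.005, 0.0, 0.0, -0.0]
total deg [ 0.2  0.1 -0.1] dist 0.11
[-0.11, 0.0, 0.0, 0.0, 0.0, -0.0]
[-0.11, 0.0, 0.0, 0.0, 0.0, -0.0]
[-0.11, 0.0, 0.0, 0.0, 0.0, -0.0]
[-0.11, 0.001, 0.0, 0.001, 0.0, -0.0]
[-0.11, -0.0, 0.0, -0.0, 0.0, -0.0]
[-0.11, -0.0, 0.001, -0.0, 0.0, -0.0]
[-0.11, 0.0, -0.0, -0.0, 0.0, -0.0]
[-0.11, 0.0, -0.0, 0.0, 0.0, -0.0]
[-0.11, 0.0, -0.0, 0.0, 0.0, -0.0]
[-0.11, 0.001, -0.0, 0.0, 0.0, -0.0]
```

View pics/scene21.png

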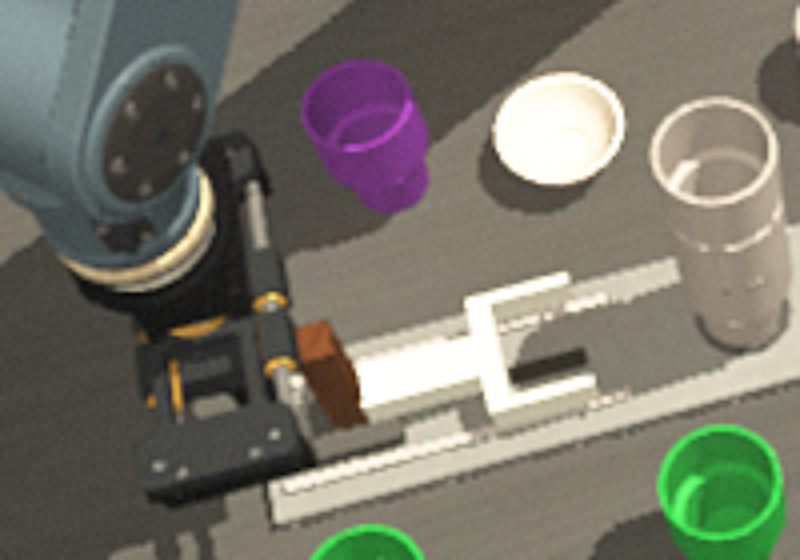

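View pics/wrist21.png

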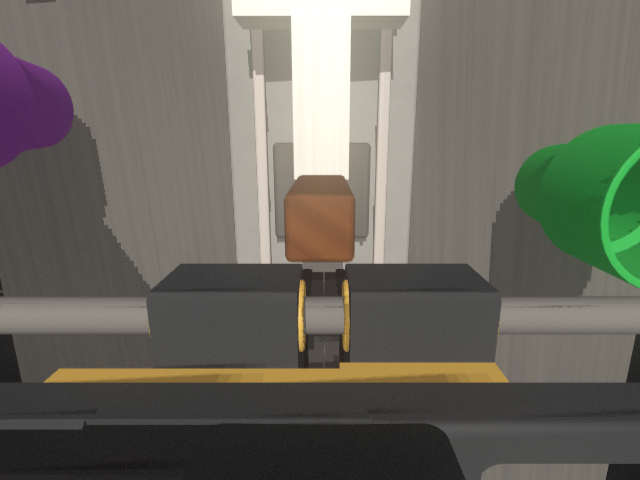

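play_rows(series=[[0, -0.09, 0, 0, 0, 0, 0], [0, -0.09, 0, 0, 0, 0, 0], [0, -0.09, 0, 0, 0, 0, 0], [0, -0.09, 0, 0, 0, 0, 0], [0, -0.09, 0, 0, 0, 0, 0], [0, -0.09, 0, 0, 0, 0, 0], [0, -0.09, 0, 0, 0, 0, 0], [0, -0.09, 0, 0, 0, 0, 0], [0, 0, 0, 0, 0, 0, 0]])

```text
time: 26.25
position: [0.5081, -0.281, 0.0939]
tool_rot: [-0.486, 0.516, -0.513, 0.485]
ft_force: [-0.1, 0.1, 0.3]
grip_width: 0.0007
```

```bash
python3 - <<'E'
from h import *
p,r,o=pose();print(p,o['ft_force'].round(2))
for n in('scene','wrist'):
    im=eyes.camera(n)[:,:,::-1]
    cv2.imwrite(f'pics/{n}22.png',im if n=='wrist' else cv2.resize(im[180:320,140:340],None,fx=4,fy=4))
E
```

```text
[ 0.50810002 -0.2809669   0.09389755] [-0.11  0.12  0.26]
```

View pics/scene22.png

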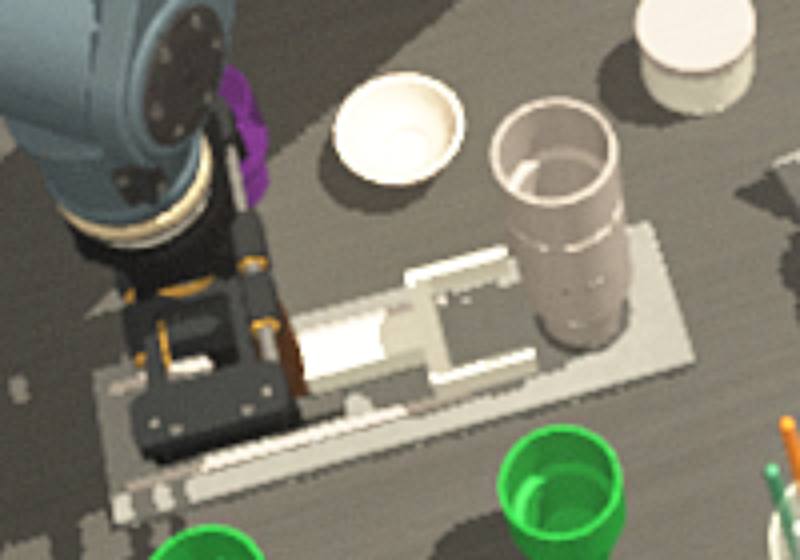

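play_rows(series=[[0, -0.08, 0, 0, 0, 0, 0], [0, -0.08, 0, 0, 0, 0, 0], [0, -0.08, 0, 0, 0, 0, 0], [0, -0.08, 0, 0, 0, 0, 0], [0, -0.06, 0, 0, 0, 0, 0], [0, 0, 0, 0, 0, 0, 0]])

```text
time: 26.85
position: [0.5104, -0.2437, 0.094]
tool_rot: [-0.486, 0.516, -0.513, 0.485]
ft_force: [0.0, -0.2, 0.1]
grip_width: 0.0007
```

play_rows(series=[[0, -0.03, 0, 0, 0, 0, 0], [0, -0.03, 0, 0, 0, 0, 0], [0, 0, 0, 0, 0, 0, 0]])

```text
time: 27.1
position: [0.511, -0.2392, 0.0942]
tool_rot: [-0.486, 0.515, -0.514, 0.485]
ft_force: [-0.5, 0.1, -0.3]
grip_width: 0.0005
```

play_rows(series=[[0, -0.03, 0, 0, 0, 0, 0], [0, -0.02, 0, 0, 0, 0, 0], [0, 0, 0, 0, 0, 0, 0]])

```text
time: 27.35
position: [0.5114, -0.2345, 0.0942]
tool_rot: [-0.486, 0.515, -0.514, 0.485]
ft_force: [0.2, -0.5, 0.8]
grip_width: 0.0005
```

play_rows(series=[[0, -0.02, 0, 0, 0, 0, 0], [0, -0.02, 0, 0, 0, 0, 0], [0, 0, 0, 0, 0, 0, 0]])

```text
time: 27.6
position: [0.5116, -0.2305, 0.0942]
tool_rot: [-0.486, 0.515, -0.514, 0.485]
ft_force: [-0.2, -0.6, 0.8]
grip_width: 0.0005
```

play_rows(series=[[0, -0.02, 0, 0, 0, 0, 0], [0, -0.01, 0, 0, 0, 0, 0], [0, 0, 0, 0, 0, 0, 0]])

```text
time: 27.85
position: [0.5118, -0.2294, 0.0942]
tool_rot: [0.487, -0.514, 0.514, -0.484]
ft_force: [-3.9, -6.8, -0.3]
grip_width: 0.0005
```

```bash
python3 - <<'E'
from h import *
p,r,o=pose();print(p,o['ft_force'].round(2))
im=eyes.camera('scene')[:,:,::-1]
cv2.imwrite('pics/s23.png',cv2.resize(im[180:320,140:340],None,fx=4,fy=4))
E
```

```text
[ 0.51178262 -0.2294049   0.09422361] [-3.88 -6.81 -0.27]
```

View pics/s23.png

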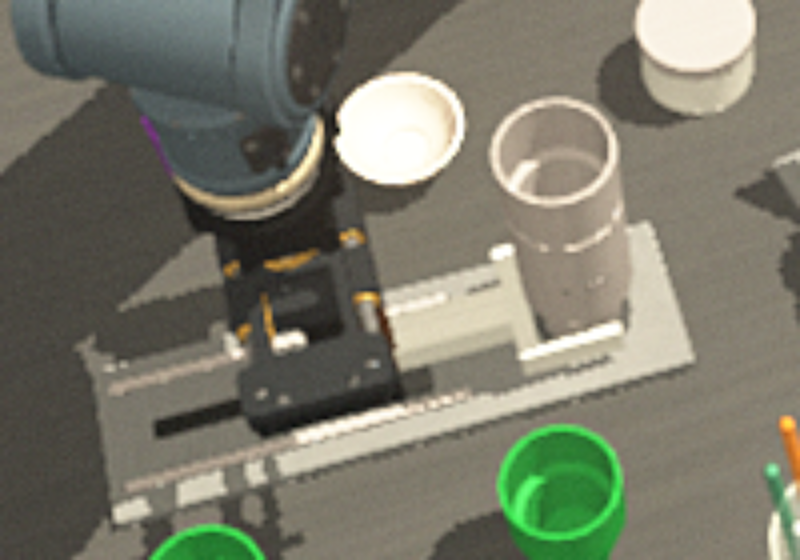

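play_rows(series=[[0, -0.015, 0, 0, 0, 0, 0], [0, 0, 0, 0, 0, 0, 0], [0, 0, 0, 0, 0, 0, 0]])

```text
time: 28.15
position: [0.5118, -0.2293, 0.0943]
tool_rot: [0.487, -0.513, 0.515, -0.484]
ft_force: [-4.0, -10.9, -1.2]
grip_width: 0.0007
```

Firm stop. Retreat backward, then up and away.

play_rows(series=[[0, 0.05, 0, 0, 0, 0, 0], [0, 0.1, 0, 0, 0, 0, 0], [0, 0.15, 0, 0, 0, 0, 0], [0, 0.15, 0, 0, 0, 0, 0], [0, 0.1, -0.1, 0, 0, 0, 0], [0, 0.1, -0.2, 0, 0, 0, 0], [0, 0.1, -0.3, 0, 0, 0, 0], [0, 0.1, -0.3, 0, 0, 0, 0], [0, 0.1, -0.3, 0, 0, 0, 0], [0, 0, -0.2, 0, 0, 0, 0], [0, 0, 0, 0, 0, 0, 0], [0, 0, 0, 0, 0, 0, 0]])

```text
time: 29.15
position: [0.507, -0.3227, 0.2355]
tool_rot: [0.485, -0.514, 0.515, -0.484]
ft_force: [0.2, 0.6, 0.2]
grip_width: 0.0003
```

```bash
python3 - <<'E'
from h import *
p,r,o=pose();print(p,o['ft_force'].round(2))
for n in('scene','top'):
    im=eyes.camera(n)[:,:,::-1].copy(); cv2.imwrite(f'pics/{n}24f.png',im)
    x,y,w,h=(150,180,200,140) if n=='scene' else (330,200,170,80)
    c=cv2.resize(im[y:y+h,x:x+w],None,fx=4,fy=4,interpolation=cv2.INTER_CUBIC)
    for z in(.194,.148): circ(c,n,np.r_[BASE,z],.032,(0,0,255),off=(x,y),k=4)
    cv2.imwrite(f'pics/{n}24.png',c)
E
```

```text
[ 0.50700865 -0.32272301  0.23552131] [0.2  0.58 0.16]
```

View pics/scene24.png

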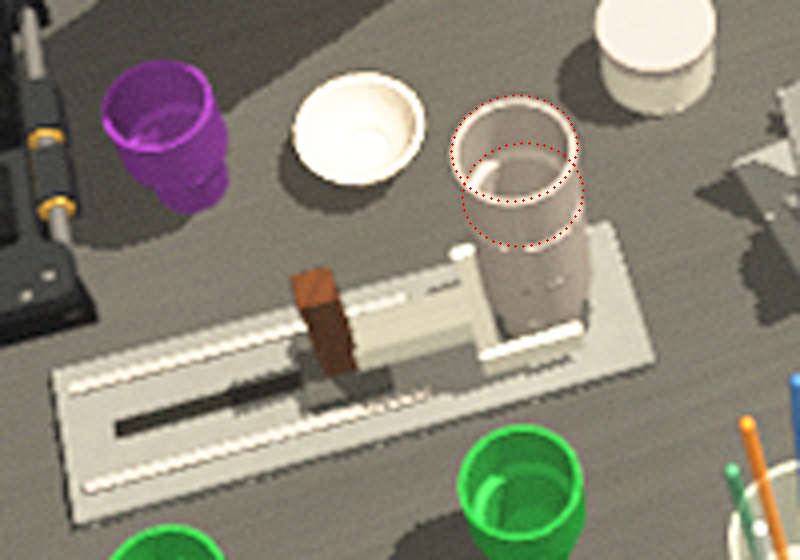

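View pics/top24.png

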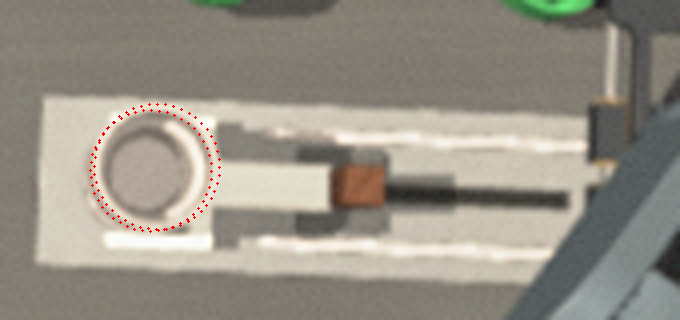

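View pics/scene24f.png

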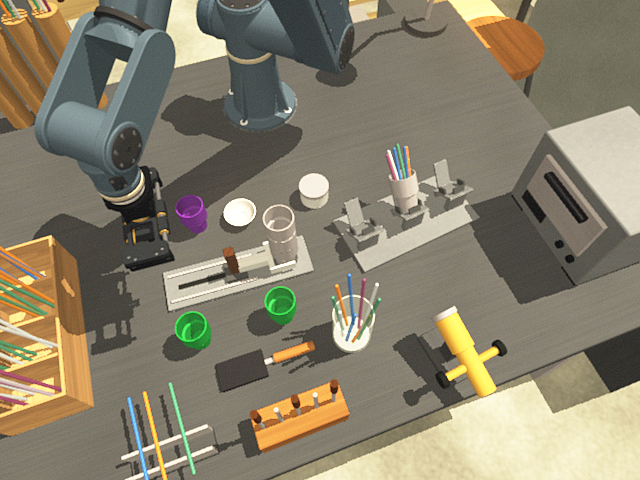

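```bash
python3 -c "
from rig import ticket
print(ticket.hand_in())"
```

```text
the job is handed in; nothing more can be done
None
```

The job is done and handed in at about 29 s, well inside the 62 s limit. Both empty cups are nested on the base cup, and the keeper is pushed against its end stop.

**What I did:** I took the cups from the two outer pockets, left the middle one with the rods alone, and lowered each until the wrist force showed it seated. I then pushed the keeper from behind its post with closed fingers, backed off and lifted clear.

**Last checks that passed:**
- **Stack:** in the scene picture the rims match the circles drawn for 148 and 194 mm above the table. The stack stands straight in its ring with the fork round its foot.
- **Keeper:** it stopped firmly at TCP y = -0.229, where I had predicted about -0.228, and further pushing only raised the force to 11 N. There is no direct reading of the joint.
- **Everything else:** the cup with the rods, jar, graphite pad, tin and dish look unmoved. The wrist force was near zero after I retreated.

**What failed or disagreed:**
- **First grasp of a cup:** my first approach to the left cup (seen from above) ran into joint 4's limit and ended about 15 mm off, touching nothing. I backed out and gripped with the tool 15° more upright.
- **Camera disagreement:** the top and scene cameras differed by about 3–5 mm in x on the base cup, and I used a value between them. The wrist camera put the rack cups' rims 1–3 mm from my estimate. In the last top view the stack's rim sits about 1 px off my drawn circle, the same offset as at the start.

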